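# Flip the toast with a turner and grill its second side

### The job

Draw the empty baking sheet out from under the tabletop grill and set it close in front of the toast board; then with the blue-handled turner flip each slice of toast, browned on top only, over onto the sheet, so that all lie flat, pale side up. Then slide the sheet all the way back under the grill, and only then switch the grill on by pushing its red-tipped lever fully over, away from you. The toast is hot, so never touch it with the fingers; finish with the turner back in its white rest and the other things left where they are.

Things in the scene. Friction and masses are not known exactly. Their poses are not given: they have to be found in the camera images.
- toast_board: Fixed plank under the slices. Origin at the worktop, mid-row; x away from the robot, y along it to the left. Deck 15 mm high, x = -44 to +14 mm, 280 mm long; front lip (x -44 to -38) 19 mm high. Slices overhang its back by about 20 mm, 15 mm above the worktop, so a blade fits under them from behind; raised there, a slice swings up about its front edge against the lip and topples onto the sheet.
- sheet: Loose aluminium baking sheet, 135 (x) x 300 (y) mm, about 0.45 kg, standing part-way under the grill at the start, 50 to 150 mm short of home. Origin at its underside's centre, y axis toward its handle (left), x away from the robot; set beside the board, its open +x edge goes against the lip. Floor 4 mm thick; rims 12 mm high, 4 mm thick along the front (-x) and both ends; the +x side is open.
- sheet_handle (a point): Centre of the sheet's black handle bar: 80 mm long along the sheet's x, 13 mm wide along y, 16 mm high, 32 mm above the worktop, 235 mm from the sheet's centre along +y, 85 mm clear of the sheet's rim. Two wires at x = -30 and +30 mm join it to the sheet.
- grill: Fixed steel tabletop grill, 210 (x) x 330 (y) x 113 mm, right of the sheet. Origin at the worktop under its centre, axes like the board's. Under its hood is a tunnel 182 mm wide, 38 mm high, open at the left end (+y), shut at the far end (wall's inner face at y = -157 mm). The sheet is fully under when the two centres are within 20 mm along y; its handle then stays outside.
- turner_rest: Fixed white ceramic rest. Its origin is at the worktop under the point where the blade's centre belongs; y axis toward the handle end, z up. A 4 mm thick plate carries the blade; at y = 158 mm a cradle with floor 45 mm high and cheeks up to 60 mm (20 mm along y), 30 mm apart, carries the 18 mm wide handle end.
- grill_switch (a joint): Lever on top of the grill, rad: 0 leans toward the robot (off), 1.0 leans away (on, its end stop); it stays where it is left. It hinges about the grill's y axis, 135 mm above the worktop at x = 0, y = 20 mm of the grill's frame, and swings from 0.5 rad before to 0.5 rad past upright; pushing it takes about 1 N at the tip.
- grill_switch_tip (a point): Centre of the red ball, 26 mm across, at the lever's end, 60 mm from its hinge.
- turner_grip (a point): Middle of the turner's straight blue handle, the place to hold it: 18 mm wide (x), 22 mm high (z), 120 mm long (y, from 60 to 180 mm behind the blade's centre); turner 0.12 kg. Axes: y from blade to handle, z up from the blade's upper face. The centre of the blade's upper face lies 49 mm below this point and 112 mm from it along -y.
- turner_blade (a point): Centre of the upper face of the turner's steel blade: 56 mm wide (x), 64 mm long (y), 3 mm thick, axes as for turner_grip; a neck rises from the blade's +y end to the handle. In the rest this point is 7 mm above the worktop.
- toast_a_mid (a point): Centre of a rigid square slice of toast, 68 x 68 x 12 mm, 60 g: dark brown face on its own +z side, pale face on -z. It starts dark side up at the left place on the board (places 86 mm apart), square to it within 0.05 rad, front edge within 10 mm of the lip; or it is absent. Hot: only the turner may touch it.
- toast_b_mid (a point): Centre of a rigid square slice of toast, 68 x 68 x 12 mm, 60 g: dark brown face on its own +z side, pale face on -z. It starts dark side up at the middle place on the board (places 86 mm apart), square to it within 0.05 rad, front edge within 10 mm of the lip; or it is absent. Hot: only the turner may touch it.
- toast_c_mid (a point): Centre of a rigid square slice of toast, 68 x 68 x 12 mm, 60 g: dark brown face on its own +z side, pale face on -z. It starts dark side up at the right place on the board (places 86 mm apart), square to it within 0.05 rad, front edge within 10 mm of the lip; or it is absent. Hot: only the turner may touch it.
- tea_carton: Bystander: red tea carton behind the grill, 63 x 131 x 66 mm. Leave alone. Origin at its underside's centre.
- tomato_tin: Bystander: small food tin, 75 mm across, 58 mm high. Leave alone. Origin at its underside's centre.
- white_cup: Bystander: white plastic cup with a yellow foot, 70 mm across, 92 mm high. Leave alone. Origin at its underside's centre.

How it is judged:
By the outcome, as a careful person would: the job done as asked, in the order asked, and still so for the second after the job is handed in, with the robot touching nothing.
Of toast_a, toast_b, toast_c only 2 to 3 are there at a start; the rules pass over those that are not, and their reading is None.
At some moment in a run one of sheet may be knocked a few centimetres aside while the robot is not near it.
It also fails if it takes over 210 s, if anything falls off the work surface, if the arm or the gripper's body presses on something with over 40 N, if the wrist force passes 120 N, or if a joint passes its speed limit or range.

### The arm

A 6-joint arm with a two-finger parallel gripper is mounted at the origin on a cart in front of the work surface, level with it; the furniture and walls round the work are solid. World frame = base frame: x ahead of the robot, y to its left, z up, the work surface at z = 0. Lengths are in m, angles in degrees, forces in N, time in s.
With the tool pointing down it reaches from about 0.25 to 0.725 m from the base axis. Payload 4 kg.
Tool frame: the origin (TCP) lies between the finger pads; the fingertips stand 11 mm ahead of it and the grasp point (between the pads) lies 8 mm behind it; z points along the fingers, y is the line along which they close (so a half turn about z gives the same grasp; the last joint's range is limited). The gripper opens to 85 mm and grips with 20 to 120 N. Pads are 22 mm wide; open, the fingers measure 114 mm over their backs; the gripper's body (76 mm by 85 mm) begins 54 mm behind the grasp point. The pads swing forward as they close: fully open they stand 13 mm farther back than shut.
Start: joints at [-66.921, 13.785, 0.286, 76.501, 0, 90], TCP at [0.196, -0.46, 0.242] pointing down, gripper open.
Joint ranges: [-155.79, 155.79], [-60.16, 107.12], [-62.33, 73.08], [-114, 123.19], [-81.49, 82.49], [-180, 180]. Speed limits (degrees/s): [159.86, 159.86, 180, 180, 180, 180].

### API

Orientations are given as [roll, pitch, yaw] about the fixed x, y, z axes, in that order (R = Rz(yaw) Ry(pitch) Rx(roll)).
In Python, from rig import manip gives the robot as it stands.
- The arm moves only by the tool move_arm, never from a script. Its arguments are lists of equal length, an entry for each row: "offset": the shift along the tool's x, y, z in cm, a list of three; "dr": the turn, a rotation vector about the tool's x, y, z in rad, a list of three; "claw": the gripper command: -1 is shut, 1 is fully open, values between are in proportion. In form: {"offset": [[tx, ty, tz], ...], "dr": [[ax, ay, az], ...], "claw": [claw, ...]}. A call has 1 to 10 rows; each row is the pose to reach, as a shift and turn from the pose commanded when the call began, along the tool's axes at that moment; what a row does not reach only later rows make up. A row lasts 1/12 s, in which the tool goes at most 41.7 mm and 7.16 degrees, less where a joint would pass 70% of its speed; a pose out of reach is approached as far as the arm can. A call with a gripper value outside its range is refused whole. The fingers move at their own pace and stop on an object; "grip_force" is the grip in N (left out, the last holds). Time passes only in rows, so rows that repeat a pose let the fingers close. It gives the time, the measured TCP pose, the force, the opening and the grip force at its end, in the units of the state.
- manip.sense(): the state, without advancing time (a new reading comes with each control period).
- manip.camera(name): name is "side" or "top"; returns a dict with "color" (384x512x3 uint8, red, green, blue), "depth" (384x512 float32, m along the optical axis (not along the pixel's ray), 0 where there is no reading), "K" (3x3 intrinsics, pixels), "T" (4x4, takes a point from camera to world coordinates). Camera axes: x right, y down, z forward; pixel columns grow to the right and rows downward; lengths in m; the calibration is good to about 2 mm. A picture is of the moment at which its call begins.
- manip.job_done(): hands the job in; it is judged then, once.
Trained networks look in the newest picture that a camera, given by its name, has taken for a name from the list of things; names that differ only in an ending like _2 or _b are one class to them, and where a whole thing is asked for, a point or a joint stands for the part that bears it (a point fixed in the world has none). Each returns a list of dicts, best first, with "score" (0 to 1); they miss things now and then, are a little off and sometimes report something else, mostly with a low value. They report only what shows in the picture. A call takes as long as a camera call.
- manip.look_for(camera, query): "xy" ([column, row] in pixels, amid what is visible of it).
- manip.masks_of(camera, query): "region" (384x512 bool, what is visible of it) and "xy" ([column, row] in pixels, amid what is visible of it).
- manip.place_of(camera, query): "xy" ([column, row] in pixels: a listed point, or the origin of a listed thing).
The state is a dict: "clock": time; "joint_positions": joint angles; "joint_vel": joint speeds; "joint_torque": joint torques, N m; "tcp_pos": TCP position; "orientation": TCP orientation; "wrist_force": force on the tool from outside, world axes, zero at the start; "wrist_torque": the same for the moment, N m; "width": finger opening in m; "gripper_force": force on a finger pad.
Only numpy, scipy, OpenCV 4.12 (cv2) and the standard library are available. Lean on these libraries where they do the work, as an engineer would, in place of code of your own. Each camera call takes 0.05 s, during which the arm holds its last target. There are 200 camera calls.

## Working session

There is one attempt and no reset: what is moved stays moved. The work goes in short steps, Python scripts to look and compute and a tool call to move; the robot and the scene stay as the last step left them, time stands still between calls to the robot, and variables do not carry over. Pictures are saved under pics/ and viewed, at most 14 in all, crops included, and the job is handed in when it is done.

Besides the shell and the picture viewer there is one more tool, called after "Call:" as name(argument=value, ...) on one line, values as JSON. move_arm: Moves the arm, as the interface text tells. Its arguments: {"type":"object","properties":{"offset":{"type":"array"},"dr":{"type":"array"},"claw":{"type":"array"},"grip_force":{"type":"number"}},"required":["offset","dr","claw"]}

```bash
ls; mkdir -p pics; cat > h.py <<'E'
import numpy as np, cv2
from rig import manip
def shot(n,f=None):
    c=manip.camera(n)
    if f: cv2.imwrite('pics/'+f,cv2.cvtColor(c['color'],cv2.COLOR_RGB2BGR))
    return c
def pw(c,xy,z=None):
    u,v=xy;K=c['K'];T=c['T']
    r=np.array([(u-K[0,2])/K[0,0],(v-K[1,2])/K[1,1],1])
    if z is None:
        d=c['depth'][int(round(v)),int(round(u))]; return (T@np.r_[r*d,1])[:3]
    w=T[:3,:3]@r;o=T[:3,3]; return o+w*(z-o[2])/w[2]
def cloud(c):
    h,w=c['depth'].shape;K=c['K'];u,v=np.meshgrid(np.arange(w),np.arange(h));d=c['depth']
    P=np.stack([(u-K[0,2])/K[0,0]*d,(v-K[1,2])/K[1,1]*d,d],-1)
    return P@c['T'][:3,:3].T+c['T'][:3,3]
def st():
    s=manip.sense(); print({k:np.round(s[k],3).tolist() for k in ['clock','joint_positions','tcp_pos','orientation','wrist_force','width','gripper_force']})
E
python3 - <<'E'
from h import *
st()
names=['toast_board','sheet','sheet_handle','grill','turner_rest','grill_switch','grill_switch_tip','turner_grip','turner_blade','toast_a_mid','tea_carton','tomato_tin','white_cup']
hz=dict(sheet_handle=.032,turner_grip=.056,turner_blade=.007,toast_a_mid=.021,grill_switch_tip=.188,grill_switch=.135)
for n in ['top','side']:
    c=shot(n,n+'0.png')
    print(n,np.round(c['T'],3).tolist(),c['K'][0].tolist())
    for q in names:
        for r in manip.place_of(n,q)[:4]:
            if r['score']>.3: print(q,round(r['score'],2),np.round(r['xy'],1),np.round(pw(c,r['xy'],hz.get(q,0)),3))
E
```

```text
pics
{'clock': 0.0, 'joint_positions': [-66.922, 13.833, 0.212, 76.501, 0.0, 90.0], 'tcp_pos': [0.196, -0.459, 0.241], 'orientation': [-179.878, -0.0, 23.078], 'wrist_force': [-0.79, 0.481, 0.288], 'width': 0.085, 'gripper_force': 0.0}
top [[0.31, -0.879, 0.363, -0.012], [-0.951, -0.291, 0.107, -0.197], [0.011, -0.378, -0.926, 1.461], [0.0, 0.0, 0.0, 1.0]] [426.7201107253007, 0.0, 252.540024466326]
toast_board 0.93 [257.1 198.8] [ 0.538 -0.052  0.   ]
sheet_handle 0.9 [271.9 231.7] [ 0.425 -0.142  0.032]
grill 0.62 [351.  263.2] [ 0.412 -0.435  0.   ]
grill 0.62 [257.4 201. ] [ 0.53  -0.056  0.   ]
turner_rest 0.66 [245.3 159.2] [0.678 0.04  0.   ]Traceback (most recent call last):
  File "<stdin>", line 9, in <module>
ValueError: it knows: grill, grill_switch_tip, sheet, sheet_handle, tea_carton, toast_a_mid, toast_b_mid, toast_board, toast_c_mid, tomato_tin, turner_blade, turner_grip, turner_rest, white_cup
```

View pics/top0.png

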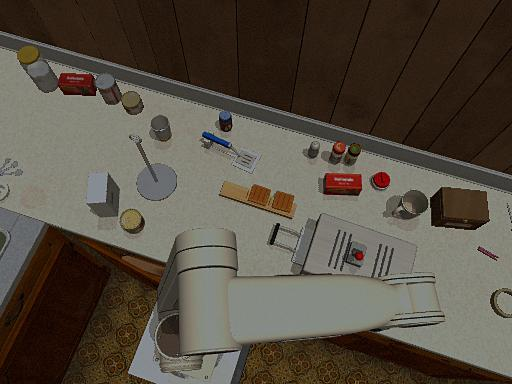

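The top view shows the board at (257,199) with two slices at (259,194) and (284,202), so the left place is empty. The turner is at (215,138) to (245,158), the sheet handle at (273,234), the grill at (358,250) and the lever's red ball at (359,256).

```bash
python3 - <<'E'
from h import *
names=['toast_board','sheet','sheet_handle','grill','turner_rest','grill_switch_tip','turner_grip','turner_blade','toast_b_mid','tea_carton','tomato_tin','white_cup']
hz=dict(sheet_handle=.032,turner_grip=.056,turner_blade=.007,toast_b_mid=.021,grill_switch_tip=.188)
for n in ['top','side']:
    c=shot(n,n+'0.png')
    if n=='side': print(n,np.round(c['T'],3).tolist(),c['K'][0].tolist())
    for q in names:
        for r in manip.place_of(n,q)[:4]:
            if r['score']>.3: print(q,round(r['score'],2),np.round(r['xy'],1),np.round(pw(c,r['xy'],hz.get(q,0)),3))
E
```

```text
sheet_handle 0.82 [274.5 230.2] [ 0.433 -0.149  0.032]
grill 0.65 [351.7 264. ] [ 0.41  -0.438  0.   ]
turner_rest 0.91 [245.4 160.3] [0.674 0.038 0.   ]
turner_grip 0.91 [217.6 146.5] [0.669 0.145 0.056]
turner_blade 0.9 [245.3 158.3] [0.679 0.04  0.007]
turner_blade 0.7 [272.7 231.7] [ 0.434 -0.144  0.007]
toast_b_mid 0.55 [260.5 197.1] [ 0.541 -0.064  0.021]
tea_carton 0.62 [338.6 182.5] [ 0.696 -0.322  0.   ]
tomato_tin 0.98 [133.7 226.2] [0.3   0.334 0.   ]
white_cup 0.72 [164.4 135. ] [0.679 0.373 0.   ]
side [[0.979, -0.113, 0.172, 0.265], [-0.205, -0.585, 0.785, -1.043], [0.012, -0.803, -0.596, 0.895], [0.0, 0.0, 0.0, 1.0]] [416.09529730162933, 0.0, 261.3053532158783]
toast_board 0.91 [282.6 233. ] [ 0.555 -0.055  0.   ]
sheet_handle 0.66 [243.3 249.5] [ 0.411 -0.14   0.032]
grill 0.69 [264.4 339.9] [ 0.412 -0.437  0.   ]
grill 0.45 [311.  212.3] [0.679 0.032 0.   ]
turner_rest 0.58 [312.4 214.1] [ 0.681  0.022 -0.   ]
grill_switch_tip 0.45 [252.7 290.2] [ 0.382 -0.435  0.188]
turner_grip 0.8 [306.5 179.1] [0.695 0.155 0.056]
turner_blade 0.92 [312.1 214.6] [0.676 0.011 0.007]
toast_b_mid 0.65 [281.3 230.2] [ 0.548 -0.064  0.021]
tea_carton 0.67 [351.1 291.1] [ 0.683 -0.33   0.   ]
tomato_tin 0.98 [198.  177.5] [0.313 0.325 0.   ]
white_cup 0.9 [286.1 163.6] [0.675 0.361 0.   ]
white_cup 0.39 [198.5 177.1] [0.315 0.328 0.   ]
```

View pics/side0.png

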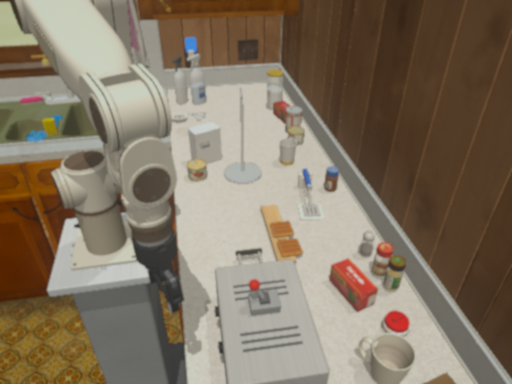

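The side view shows the sheet handle at (248,255), the grill at (270,320), the lever ball at (254,285), slices at (282,229) and (288,247), and the turner at (310,200). Next I'll measure poses from masks and depth.

```bash
cat > m.py <<'E'
from h import *
def rect(P):
    (cx,cy),(w,h),a=cv2.minAreaRect((P[:,:2]*1000).astype(np.float32)); return f"n{len(P)} c({cx:.0f},{cy:.0f}) {w:.0f}x{h:.0f} a{a:.1f}"
def meas(names,cams=('top','side'),hz={}):
    for n in cams:
        c=shot(n); P=cloud(c)
        for q in names:
            for r in manip.masks_of(n,q)[:3]:
                if r['score']<.4: continue
                R=r['region']; X=P[R&(c['depth']>0)]
                zs=np.percentile(X[:,2],[5,50,95]); 
                z=hz.get(q); 
                v,u=np.nonzero(R); Y=X if z is None else np.array([pw(c,(a,b),z) for a,b in zip(u,v)])
                print(n,q,round(r['score'],2),rect(Y),np.round(Y.mean(0),3),'z',np.round(zs,3))
E
python3 - <<'E'
from m import *
meas(['toast_board','grill','turner_rest','sheet_handle','turner_grip','toast_b_mid','tea_carton','grill_switch_tip'],hz=dict(toast_board=.015,toast_b_mid=.027,sheet_handle=.04,turner_grip=.056))
# combined clouds: heights
C={}
for n in ['top','side']:
    c=shot(n);P=cloud(c);C[n]=(c,P)
    m=(P[...,2]>.1)&(P[...,2]<.12)&(P[...,0]>.25)&(P[...,0]<.6)&(P[...,1]<-.2)&(P[...,1]>-.65)
    print(n,'hood',rect(P[m]) if m.sum() else 0)
    hsv=cv2.cvtColor(c['color'],cv2.COLOR_RGB2HSV)
    red=((hsv[...,0]<8)|(hsv[...,0]>172))&(hsv[...,1]>150)&(P[...,2]>.12)&(P[...,2]<.22)&(P[...,0]<.6)
    print('ball',red.sum(),P[red].mean(0), np.argwhere(red).mean(0)[::-1], pw(c,np.argwhere(red).mean(0)[::-1],.188))
    m=(P[...,2]>.02)&(P[...,2]<.06)&(P[...,0]>.3)&(P[...,0]<.5)&(P[...,1]<-.05)&(P[...,1]>-.24)
    print('handle',rect(P[m]),P[m].mean(0))
    m=(P[...,2]>.019)&(P[...,2]<.04)&(P[...,0]>.49)&(P[...,0]<.62)&(P[...,1]<0.1)&(P[...,1]>-.24)
    print('toast',rect(P[m]),P[m].mean(0))
    np.savez('pics/'+n+'.npz',rgb=c['color'],d=c['depth'],K=c['K'],T=c['T'])
    # ortho plane z=.02 x .3-.75 (up), y .25..-.25 (left->right), 1mm->1.5px
    S=1.5; H=[]
    w=np.array([[.75,.25],[.75,-.25],[.35,-.25],[.35,.25]]); px=[]
    for x,y in w:
        q=np.linalg.inv(c['T'])@[x,y,.015,1]; q=c['K']@q[:3]; px.append(q[:2]/q[2])
    M=cv2.getPerspectiveTransform(np.float32(px),np.float32([[0,0],[750,0],[750,600],[0,600]]))
    o=cv2.warpPerspective(c['color'],M,(750,600),flags=cv2.INTER_CUBIC)
    cv2.imwrite(f'pics/ortho_{n}.png',o[...,::-1])
E
```

```text
top toast_board 0.86 n759 c(529,-56) 277x62 a88.5 [ 0.525 -0.033  0.015] z [0.007 0.015 0.021]
top toast_board 0.51 n42 c(440,-450) 22x21 a12.9 [ 0.441 -0.451  0.015] z [0.191 0.2   0.204]
top turner_rest 0.85 n398 c(685,96) 211x85 a81.1 [0.678 0.087 0.008] z [-0.002  0.004  0.047]
top sheet_handle 0.66 n495 c(407,-212) 133x128 a1.2 [ 0.407 -0.245  0.04 ] z [-0.002  0.005  0.039]
top turner_grip 0.7 n334 c(670,110) 217x52 a79.1 [0.672 0.083 0.056] z [0.002 0.01  0.068]
top turner_grip 0.64 n330 c(538,-145) 67x71 a89.9 [ 0.539 -0.144  0.056] z [0.018 0.026 0.031]
top turner_grip 0.51 n307 c(533,-60) 67x65 a88.4 [ 0.534 -0.061  0.056] z [0.02  0.026 0.031]
top toast_b_mid 0.79 n313 c(548,-56) 67x68 a88.4 [ 0.548 -0.056  0.027] z [0.02  0.026 0.031]
top toast_b_mid 0.59 n535 c(311,336) 100x80 a65.1 [0.31  0.337 0.027] z [-0.001  0.052  0.059]
top tea_carton 0.68 n836 c(690,-326) 96x131 a19.0 [ 0.67  -0.33   0.052] z [0.004 0.062 0.069]
top grill_switch_tip 0.55 n34 c(383,-419) 17x16 a16.6 [ 0.384 -0.419  0.2  ] z [0.196 0.2   0.204]
side toast_board 0.85 n644 c(533,-56) 288x63 a89.0 [ 0
[... 607 characters left out ...]
side grill_switch_tip 0.47 n144 c(393,-425) 33x19 a9.8 [ 0.391 -0.427  0.188] z [0.155 0.195 0.204]
top hood n4508 c(411,-442) 333x212 a88.8
ball 54 [ 0.38458869 -0.41954114  0.19860148] [358.61111111 255.61111111] [ 0.3879193  -0.42142001  0.188     ]
handle n183 c(420,-190) 89x76 a88.4 [ 0.42108484 -0.1755653   0.03530404]
toast n758 c(544,-57) 275x84 a89.2 [ 0.54314265 -0.09194062  0.02560817]
side hood n10214 c(411,-443) 331x211 a87.8
ball 68 [ 0.38626116 -0.42905394  0.19876827] [253.89705882 284.52941176] [ 0.38813219 -0.41957031  0.188     ]
handle n199 c(422,-175) 59x75 a85.2 [ 0.42342861 -0.1645476   0.03706291]
toast n761 c(543,-54) 83x267 a1.3 [ 0.54650695 -0.10376307  0.02654239]
```

View pics/ortho_side.png

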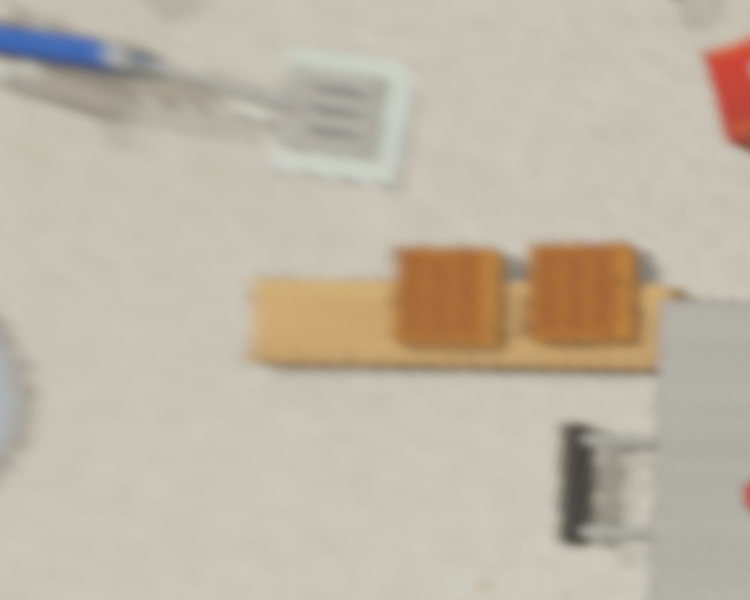

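View pics/ortho_top.png

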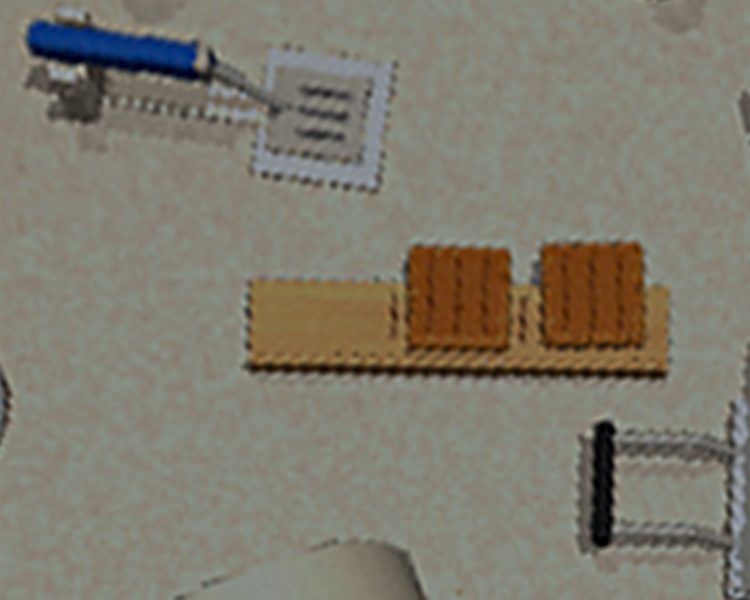

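The ortho views, with x up and y left at 1.5 px/mm, show:
- **Board:** front edge at row ~368 (x≈0.504), spanning y from +0.085 to -0.195.
- **Slices:** centred at y≈-0.056 and -0.143, with the left place empty.
- **Sheet handle bar:** at u≈600, giving (0.422, -0.151).
- **Turner:** blade at about (0.677, 0.037), handle pointing left.

These agree with the stated sizes, so I'll work out the handle grasp.

```bash
cat >> h.py <<'E'
from scipy.spatial.transform import Rotation as Ro
def go(*wps):
    """wps: (x,y,z,yaw[,pitch]) tool down; prints offset(cm), dr(rad) and rows for each, from the present pose"""
    s=manip.sense();p=np.array(s['tcp_pos']);R0=Ro.from_euler('xyz',s['orientation'],degrees=True);pl,Rl=p,R0
    for w in wps:
        t=np.array(w[:3]);R=Ro.from_euler('y',w[4] if len(w)>4 else 0,degrees=True)*Ro.from_euler('xyz',[180,0,w[3]],degrees=True)
        n=max(np.linalg.norm(t-pl)/.0417,np.degrees((Rl.inv()*R).magnitude())/7.16)
        print(np.round(R0.inv().apply(t-p)*100,2).tolist(),np.round((R0.inv()*R).as_rotvec(),3).tolist(),'rows %.1f'%n);pl,Rl=t,R
E
python3 - <<'E'
from h import *
go((.422,-.151,.20,-1.8),(.422,-.151,.10,-1.8),(.422,-.151,.024,-1.8))
# turner line
for n in ['top','side']:
    f=np.load(f'pics/{n}.npz'); c=dict(color=f['rgb'],depth=f['d'],K=f['K'],T=f['T']);P=cloud(c)
    hsv=cv2.cvtColor(c['color'],cv2.COLOR_RGB2HSV)
    m=(abs(hsv[...,0].astype(int)-108)<12)&(hsv[...,1]>140)&(P[...,0]>.6)&(P[...,1]>.05)&(P[...,1]<.3)&(P[...,2]>.03)
    Q=P[m]; print(n,rect(Q) if 0 else '',Q.mean(0),Q[:,1].min(),Q[:,1].max(),cv2.minAreaRect((Q[:,:2]*1000).astype(np.float32)),np.polyfit(Q[:,1],Q[:,0],1))
E
```

```text
[32.9, -19.57, 4.23] [-0.0, 0.0, 0.434] rows 9.2
[32.9, -19.56, 14.23] [-0.0, 0.0, 0.434] rows 2.4
[32.9, -19.56, 21.83] [-0.0, 0.0, 0.434] rows 1.8
top  [0.71174672 0.15990052 0.07354882] 0.09810250817399582 0.21785002430689474 ((758.9097900390625, 125.00682067871094), (112.87432861328125, 195.2216033935547), 63.49942398071289) [-0.15318741  0.73624147]
side  [0.69389923 0.15862594 0.06753189] 0.11687639228946178 0.19889325651189438 ((693.9630737304688, 158.0436248779297), (83.1407241821289, 8.303913116455078), 81.56754302978516) [0.14638663 0.67067852]
```

Call:
move_arm(offset=[[32.9, -19.56, 4.2], [32.9, -19.56, 4.2], [32.9, -19.56, 4.2], [32.9, -19.56, 4.2], [32.9, -19.56, 4.2], [32.9, -19.56, 4.2], [32.9, -19.56, 4.2], [32.9, -19.56, 4.2], [32.9, -19.56, 4.2], [32.9, -19.56, 4.2]], dr=[[0, 0, 0.434], [0, 0, 0.434], [0, 0, 0.434], [0, 0, 0.434], [0, 0, 0.434], [0, 0, 0.434], [0, 0, 0.434], [0, 0, 0.434], [0, 0, 0.434], [0, 0, 0.434]], claw=[1, 1, 1, 1, 1, 1, 1, 1, 1, 1])

```text
clock: 3.43
tcp_pos: [0.4237, -0.1479, 0.2001]
orientation: [-179.9, -0.1, -1.6]
wrist_force: [1.4, 0.5, -0.8]
width: 0.0858
gripper_force: 0.0
```

```bash
python3 - <<'E'
from h import *
st(); go((.422,-.151,.024,-1.8))
E
```

```text
{'clock': 3.433, 'joint_positions': [-19.287, 9.391, -11.703, 68.872, 0.069, 162.315], 'tcp_pos': [0.424, -0.148, 0.2], 'orientation': [-179.944, -0.054, -1.602], 'wrist_force': [1.448, 0.457, -0.818], 'width': 0.086, 'gripper_force': 0.0}
[-0.18, 0.33, 17.61] [-0.001, -0.001, 0.003] rows 4.2
```

Call:
move_arm(offset=[[-0.2, 0.3, 4], [-0.2, 0.3, 4], [-0.2, 0.3, 4], [-0.2, 0.3, 4], [-0.2, 0.3, 4], [-0.2, 0.3, 4], [-0.2, 0.3, 4], [-0.2, 0.3, 4], [-0.2, 0.3, 4], [-0.2, 0.3, 4]], dr=[[0, 0, -1.2], [0, 0, -1.2], [0, 0, -1.2], [0, 0, -1.2], [0, 0, -1.2], [0, 0, -1.2], [0, 0, -1.2], [0, 0, -1.2], [0, 0, -1.2], [0, 0, -1.2]], claw=[1, 1, 1, 1, 1, 1, 1, 1, 1, 1])

```text
clock: 4.27
tcp_pos: [0.42, -0.154, 0.1604]
orientation: [180.0, -0.0, 67.3]
wrist_force: [0.5, -0.9, 0.5]
width: 0.0853
gripper_force: 0.0
```

Call:
move_arm(offset=[[0, 0, 4], [0, 0, 4], [0, 0, 4], [0, 0, 4], [0, 0, 4], [0, 0, 4], [0, 0, 4], [0, 0, 4], [0, 0, 4], [0, 0, 4]], dr=[[0, 0, -1.2], [0, 0, -1.2], [0, 0, -1.2], [0, 0, -1.2], [0, 0, -1.2], [0, 0, -1.2], [0, 0, -1.2], [0, 0, -1.2], [0, 0, -1.2], [0, 0, -1.2]], claw=[1, 1, 1, 1, 1, 1, 1, 1, 1, 1])

```text
clock: 5.1
tcp_pos: [0.42, -0.154, 0.1204]
orientation: [180.0, 0.0, 136.0]
wrist_force: [0.7, 0.1, -0.1]
width: 0.0855
gripper_force: 0.0
```

```bash
python3 - <<'E'
from m import *
st(); go((.422,-.151,.08,178.2),(.422,-.151,.024,178.2))
for n in ['top','side']:
    c=shot(n); 
    for r in manip.place_of(n,'sheet_handle')[:2]: print(n,r['score'],pw(c,r['xy'],.032))
cv2.imwrite('pics/hz.png',cv2.resize(c['color'][200:320,190:330,::-1],(700,600)))
E
```

```text
{'clock': 5.1, 'joint_positions': [-20.142, 13.424, -19.538, 57.028, -0.0, 23.827], 'tcp_pos': [0.42, -0.154, 0.12], 'orientation': [179.996, 0.009, 136.031], 'wrist_force': [0.747, 0.06, -0.052], 'width': 0.086, 'gripper_force': 0.0}
[0.07, 0.36, 4.04] [0.0, 0.0, -0.736] rows 5.9
[0.07, 0.36, 9.64] [0.0, 0.0, -0.736] rows 1.3
top 0.85 [ 0.42497057 -0.14815725  0.032     ]
top 0.44 [0.65231077 0.35435244 0.032     ]
side 0.57 [ 0.42459221 -0.15477691  0.032     ]
side 0.4 [0.65604656 0.30337954 0.032     ]
```

View pics/hz.png

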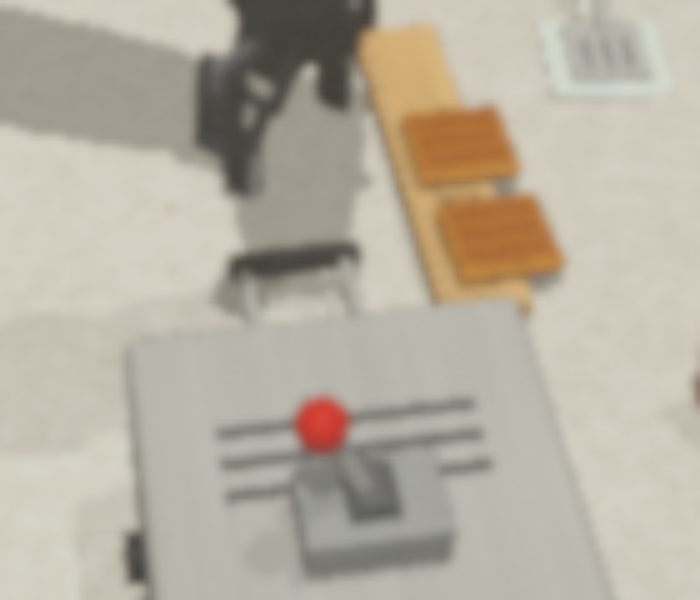

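The crop shows the handle bar at (295,258), clear and below the open gripper. Both networks agree on (0.424, -0.151), so I'll turn, descend and grip.

Call:
move_arm(offset=[[0, 0.3, 3], [0, 0.3, 3], [0, 0.3, 3], [0, 0.3, 3], [0, 0.3, 3], [0, 0.3, 3], [0, 0.3, 3], [0, 0.3, 9.6], [0, 0.3, 9.6], [0, 0.3, 9.6]], dr=[[0, 0, -0.736], [0, 0, -0.736], [0, 0, -0.736], [0, 0, -0.736], [0, 0, -0.736], [0, 0, -0.736], [0, 0, -0.736], [0, 0, -0.736], [0, 0, -0.736], [0, 0, -0.736]], claw=[1, 1, 1, 1, 1, 1, 1, 1, 1, 1])

```text
clock: 6.13
tcp_pos: [0.4182, -0.1505, 0.0205]
orientation: [179.9, -0.5, 177.7]
wrist_force: [-0.8, -0.7, -1.2]
width: 0.0852
gripper_force: 0.0
```

Call:
move_arm(offset=[[0, 0, 0], [0, 0, 0], [0, 0, 0], [0, 0, 0], [0, 0, 0], [0, 0, 0], [0, 0, 0], [0, 0, 0], [0, 0, 0]], dr=[[0, 0, 0], [0, 0, 0], [0, 0, 0], [0, 0, 0], [0, 0, 0], [0, 0, 0], [0, 0, 0], [0, 0, 0], [0, 0, 0]], claw=[-1, -1, -1, -1, -1, -1, -1, -1, -1], grip_force=60)

```text
clock: 6.88
tcp_pos: [0.4229, -0.1518, 0.0254]
orientation: [180.0, 0.1, 177.9]
wrist_force: [0.1, 1.7, 5.8]
width: 0.0121
gripper_force: 61.8
```

```bash
python3 - <<'E'
from m import *
st(); go((.422,.06,.024,178.4),(.436+.005,.16,.024,178.8))
# sharper board / slice geometry from both ortho views at right heights
for n in ['top','side']:
    f=np.load(f'pics/{n}.npz'); c=dict(color=f['rgb'],depth=f['d'],K=f['K'],T=f['T']);P=cloud(c)
    hsv=cv2.cvtColor(c['color'],cv2.COLOR_RGB2HSV).astype(int)
    A=np.stack(np.meshgrid(np.arange(512),np.arange(384)),-1)
    reg=(P[...,0]>.47)&(P[...,0]<.61)&(P[...,1]<.11)&(P[...,1]>-.22)&(P[...,2]>.008)
    sat=reg&(hsv[...,1]>80)
    m=reg&(hsv[...,1]>=(195 if n=='top' else 165)); 
    k,l,s,ce=cv2.connectedComponentsWithStats(m.astype(np.uint8))
    for i in range(1,k):
        if s[i,4]>120:
            Q=np.array([pw(c,a,.027) for a in A[l==i]]); print(n,'toast',s[i,4],cv2.minAreaRect((Q[:,:2]*1000).astype(np.float32)))
    Q=np.array([pw(c,a,.017) for a in A[sat]]);Q=Q[Q[:,0]<.53]
    for y0 in [.05,.0,-.05,-.1,-.15,-.18]:
        q=Q[abs(Q[:,1]-y0)<.012]; print(n,'front',y0,np.round(np.sort(q[:,0])[:4],4))
E
```

```text
{'clock': 6.883, 'joint_positions': [-19.773, 21.016, -26.223, 42.642, 0.045, -17.693], 'tcp_pos': [0.423, -0.152, 0.025], 'orientation': [179.993, 0.127, 177.92], 'wrist_force': [0.133, 1.701, 5.807], 'width': 0.012, 'gripper_force': 61.792}
[0.86, 21.16, 0.14] [0.0, 0.002, -0.008] rows 5.1
[-0.67, 31.22, 0.14] [0.0, 0.002, -0.015] rows 2.4
top toast 295 ((545.8275756835938, -56.47587203979492), (66.37345123291016, 66.32683563232422), 88.65813446044922)
top toast 293 ((548.353271484375, -145.851318359375), (66.67108917236328, 65.94730377197266), 88.63728332519531)
top front 0.05 [0.5028 0.503  0.5039 0.5042]
top front 0.0 [0.5017 0.502  0.5029 0.5031]
top front -0.05 [0.5018 0.503  0.5032 0.5041]
top front -0.1 [0.4997 0.5006 0.5019 0.5022]
top front -0.15 [0.4995 0.5007 0.5009 0.5018]
top front -0.18 [0.4977 0.4988 0.4999 0.5004]
side toast 204 ((550.5000610351562, -150.181396484375), (53.956787109375, 54.26003646850586), 0.2762257754802704)
side front 0.05 [0.5072 0.5084 0.5094 0.5095]
side front 0.0 [0.5059 0.507  0.5081 0.5092]
side front -0.05 [0.5058 0.5058 0.5068 0.5079]
side front -0.1 [0.5046 0.5046 0.5056 0.5066]
side front -0.15 [0.5035 0.5044 0.5045 0.5054]
side front -0.18 [0.5034 0.5044 0.5044 0.5054]
```

Gripped: the width of 12 mm matches the 13 mm bar. I'll pull the sheet out now.

Call:
move_arm(offset=[[0, 2, 0], [0.1, 5, 0], [0.2, 8, 0], [0.3, 11, 0], [0.4, 14, 0], [0.5, 17.5, 0], [0.6, 21, 0], [0.7, 24.5, 0], [0.8, 28, 0], [0.8, 29.2, 0]], dr=[[0, 0, 0], [0, 0, 0], [0, 0, 0], [0, 0, 0], [0, 0, 0], [0, 0, 0], [0, 0, 0], [0, 0, 0], [0, 0, 0], [0, 0, 0]], claw=[-1, -1, -1, -1, -1, -1, -1, -1, -1, -1])

```text
clock: 7.72
tcp_pos: [0.4255, 0.1428, 0.0252]
orientation: [-179.9, 0.1, 178.1]
wrist_force: [0.1, -4.6, 4.4]
width: 0.0119
gripper_force: 61.6
```

Call:
move_arm(offset=[[0, 1, 0], [0, 2.5, 0], [-0.3, 3.5, 0], [-0.7, 3.5, 0], [-1.1, 3.5, 0], [-1.1, 3.5, 0]], dr=[[0, 0, 0], [0, 0, -0.01], [0, 0, -0.017], [0, 0, -0.017], [0, 0, -0.017], [0, 0, -0.017]], claw=[-1, -1, -1, -1, -1, -1])

```text
clock: 8.22
tcp_pos: [0.435, 0.1748, 0.0245]
orientation: [179.9, -0.3, 178.8]
wrist_force: [-7.5, 1.5, 9.9]
width: 0.0116
gripper_force: 62.7
```

```bash
cat > o.py <<'E'
from h import *
def ortho(n,f,box=(.65,.30,.25,-.30),z=.01,S=1.3):
    c=shot(n); x1,y1,x0,y0=box[0],box[1],box[2],box[3]
    W,H=int((y1-y0)*1000*S),int((x1-x0)*1000*S);px=[]
    for x,y in [(x1,y1),(x1,y0),(x0,y0),(x0,y1)]:
        q=c['K']@(np.linalg.inv(c['T'])@[x,y,z,1])[:3]; px.append(q[:2]/q[2])
    M=cv2.getPerspectiveTransform(np.float32(px),np.float32([[0,0],[W,0],[W,H],[0,H]]))
    cv2.imwrite('pics/'+f,cv2.warpPerspective(c['color'],M,(W,H),flags=cv2.INTER_CUBIC)[...,::-1]); return c
E
python3 - <<'E'
from o import *
st(); ortho('side','s1.png')
E
```

```text
{'clock': 8.217, 'joint_positions': [21.801, 23.029, -23.026, 44.163, 0.152, 23.041], 'tcp_pos': [0.435, 0.175, 0.025], 'orientation': [179.946, -0.26, 178.76], 'wrist_force': [-7.519, 1.504, 9.887], 'width': 0.012, 'gripper_force': 62.705}
```

View pics/s1.png

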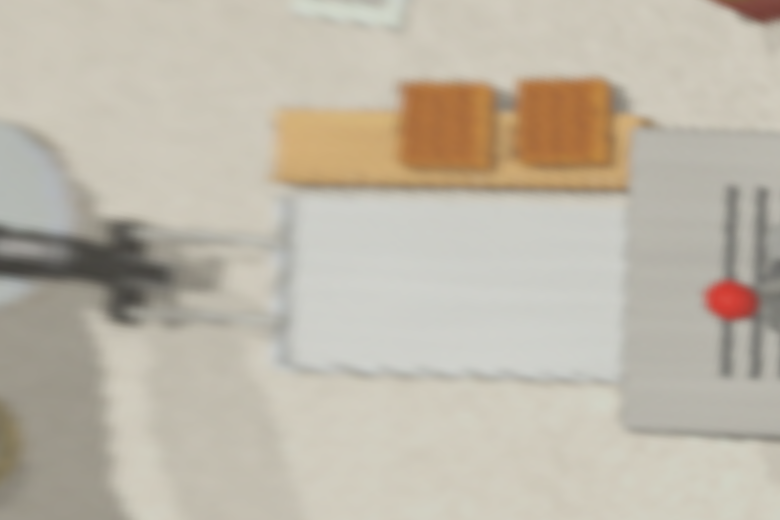

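The sheet lies against the lip: its open edge is at row ~190, its left rim at u≈285, and the handle is in the gripper at (130,270). I'll release it, rise and head for the turner.

Call:
move_arm(offset=[[0, 0, 0], [0, 0, 0], [0, 0, 0], [0, 0, 0], [0, 0, -3], [0, 0, -7], [0, 0, -11], [0, 0, -15], [0, 0, -15]], dr=[[0, 0, 0], [0, 0, 0], [0, 0, 0], [0, 0, 0], [0, 0, 0], [0, 0, 0], [0, 0, 0], [0, 0, 0], [0, 0, 0]], claw=[0.2, 0.2, 0.2, 0.2, 0.2, 0.2, 0.2, 0.2, 0.2])

```text
clock: 9.02
tcp_pos: [0.4418, 0.1766, 0.1823]
orientation: [179.7, 0.8, 178.8]
wrist_force: [1.3, 0.6, -0.6]
width: 0.0513
gripper_force: 0.0
```

```bash
python3 - <<'E'
from m import *
st(); go((.692,.151,.15,81.7),(.692,.151,.048,81.7))
for n in ['side','top']:
    c=shot(n);P=cloud(c)
    for q,z in [('turner_grip',.056),('turner_blade',.007),('sheet_handle',.032)]:
        for r in manip.place_of(n,q)[:1]: print(n,q,round(r['score'],2),np.round(pw(c,r['xy'],z),3))
E
```

```text
{'clock': 9.017, 'joint_positions': [21.783, 12.496, -10.596, 66.05, 0.002, 22.936], 'tcp_pos': [0.442, 0.177, 0.182], 'orientation': [179.664, 0.789, 178.845], 'wrist_force': [1.261, 0.563, -0.603], 'width': 0.051, 'gripper_force': 0.0}
[-25.02, -2.07, 3.56] [0.016, 0.005, 1.696] rows 13.6
[-24.88, -2.13, 13.76] [0.016, 0.005, 1.696] rows 2.4
side turner_grip 0.9 [0.696 0.134 0.056]
side turner_blade 0.8 [0.686 0.035 0.007]
side sheet_handle 0.97 [0.433 0.168 0.032]
top turner_grip 0.94 [0.686 0.15  0.056]
top turner_blade 0.75 [0.697 0.037 0.007]
top sheet_handle 0.72 [ 0.535 -0.06   0.032]
```

Call:
move_arm(offset=[[-15, -2, 0], [-15, -2, 0], [-15, -2, 0], [-15, -2, 0], [-15, -2, 0], [-24.9, -2.1, 0], [-24.9, -2.1, 0], [-24.9, -2.1, 0], [-24.9, -2.1, 0], [-24.9, -2.1, 0]], dr=[[0, 0, 1.696], [0, 0, 1.696], [0, 0, 1.696], [0, 0, 1.696], [0, 0, 1.696], [0, 0, 1.696], [0, 0, 1.696], [0, 0, 1.696], [0, 0, 1.696], [0, 0, 1.696]], claw=[0.2, 0.2, 0.2, 0.2, 0.2, 0.2, 0.2, 0.2, 0.2, 0.2])

```text
clock: 10.25
tcp_pos: [0.686, 0.1483, 0.171]
orientation: [-179.8, -0.0, 106.8]
wrist_force: [-0.8, -0.4, -0.1]
width: 0.0511
gripper_force: 0.0
```

Call:
move_arm(offset=[[0, 0, 3], [0, 0, 3], [0, 0, 3], [0, 0, 3], [0, 0, 3], [0, 0, 3]], dr=[[0, 0, 0.5], [0, 0, 0.5], [0, 0, 0.5], [0, 0, 0.5], [0, 0, 0.5], [0, 0, 0.5]], claw=[0.2, 0.2, 0.2, 0.2, 0.2, 0.2])

```text
clock: 10.75
tcp_pos: [0.6851, 0.1488, 0.1429]
orientation: [-179.9, 0.0, 78.8]
wrist_force: [-0.2, -0.2, 0.2]
width: 0.051
gripper_force: 0.0
```

```bash
python3 - <<'E'
from m import *
st(); go((.692,.150,.08,81.7),(.692,.150,.048,81.7))
E
```

```text
{'clock': 10.75, 'joint_positions': [12.254, 40.255, 27.241, 77.109, 0.001, 113.473], 'tcp_pos': [0.685, 0.149, 0.143], 'orientation': [-179.888, 0.048, 78.781], 'wrist_force': [-0.165, -0.188, 0.231], 'width': 0.051, 'gripper_force': 0.0}
[0.26, 0.67, 6.29] [-0.002, 0.001, -0.051] rows 1.5
[0.26, 0.67, 9.49] [-0.002, 0.001, -0.051] rows 0.8
```

Call:
move_arm(offset=[[0.2, 0.6, 2], [0.2, 0.6, 4.5], [0.2, 0.6, 7], [0.2, 0.6, 9.4], [0.2, 0.6, 9.4], [0.2, 0.6, 9.4]], dr=[[0, 0, -0.05], [0, 0, -0.05], [0, 0, -0.05], [0, 0, -0.05], [0, 0, -0.05], [0, 0, -0.05]], claw=[0.2, 0.2, 0.2, 0.2, 0.2, 0.2])

```text
clock: 11.25
tcp_pos: [0.6902, 0.1493, 0.0482]
orientation: [-179.7, 0.1, 81.6]
wrist_force: [0.2, -0.7, 0.8]
width: 0.0515
gripper_force: 0.0
```

Call:
move_arm(offset=[[0, 0, 0], [0, 0, 0], [0, 0, 0], [0, 0, 0], [0, 0, 0], [0, 0, 0]], dr=[[0, 0, 0], [0, 0, 0], [0, 0, 0], [0, 0, 0], [0, 0, 0], [0, 0, 0]], claw=[-1, -1, -1, -1, -1, -1], grip_force=100)

```text
clock: 11.75
tcp_pos: [0.6936, 0.15, 0.0532]
orientation: [179.7, -0.1, 81.5]
wrist_force: [-0.1, 0.1, 5.7]
width: 0.0164
gripper_force: 99.5
```

```bash
python3 - <<'E'
from o import *
st(); c=ortho('side','s2.png',box=(.8,.25,.6,-.05),z=.03,S=2)
E
```

```text
{'clock': 11.75, 'joint_positions': [12.206, 44.315, 21.16, 66.555, -0.0, 110.725], 'tcp_pos': [0.694, 0.15, 0.053], 'orientation': [179.729, -0.102, 81.481], 'wrist_force': [-0.077, 0.088, 5.693], 'width': 0.016, 'gripper_force': 99.541}
```

View pics/s2.png

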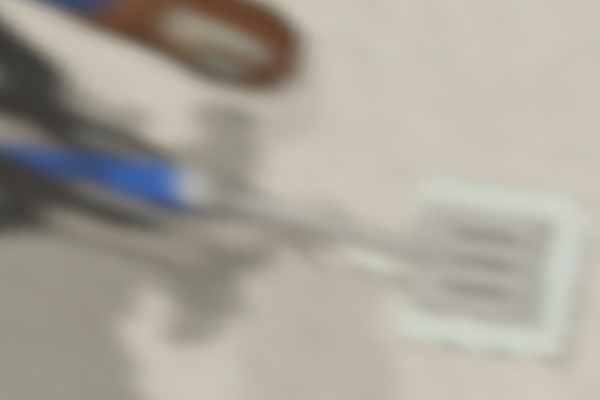

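The gripper holds the blue handle at about (130,180), with the blade still on its plate at (490,265). I'll lift it.

Call:
move_arm(offset=[[0, 0, -1], [0, 0, -2.5], [0, 0, -4], [0, 0, -6], [0, 0, -8], [0, 0, -8], [0, 0, -8], [0, 0, -8]], dr=[[0, 0, 0], [0, 0, 0], [0, 0, 0], [0, 0, 0], [0, 0, 0], [0, 0, 0], [0, 0, 0], [0, 0, 0]], claw=[-1, -1, -1, -1, -1, -1, -1, -1])

```text
clock: 12.47
tcp_pos: [0.6912, 0.1495, 0.1292]
orientation: [-179.9, 0.0, 81.5]
wrist_force: [-0.8, -0.5, -2.4]
width: 0.0162
gripper_force: 98.6
```

```bash
cat > b.py <<'E'
from h import *
def blade(zg,lo,hi,cams=('top','side')):
    s=manip.sense();t=np.array(s['tcp_pos']);yaw=s['orientation'][2]
    a=np.radians(yaw-90);Y=np.array([-np.sin(a),np.cos(a)]);pred=t[:2]-.112*Y
    print('tcp',np.round(t,4),'ori',np.round(s['orientation'],2),'pred blade',np.round(pred,4),'z',round(t[2]-.041,4))
    for n in cams:
        c=shot(n);P=cloud(c)
        m=(np.linalg.norm(P[...,:2]-pred,axis=-1)<.055)&(P[...,2]>lo)&(P[...,2]<hi)
        Q=P[m]
        if len(Q)<20: print(n,'few',len(Q));continue
        A=np.c_[Q[:,:2]-pred,np.ones(len(Q))]; k=np.linalg.lstsq(A,Q[:,2],rcond=None)[0]
        r=cv2.minAreaRect((Q[:,:2]*1000).astype(np.float32))
        print(n,len(Q),'slopes',np.round(k,4),'rect',np.round(r[0],1),np.round(r[1],1),round(r[2],1))
        for x in manip.place_of(n,'turner_blade')[:1]: print('  net',round(x['score'],2),np.round(pw(c,x['xy'],t[2]-.041),4))
E
python3 - <<'E'
from b import *
st(); blade(0,.06,.11)
E
```

```text
{'clock': 12.467, 'joint_positions': [12.206, 41.408, 27.308, 75.999, 0.004, 110.743], 'tcp_pos': [0.691, 0.15, 0.129], 'orientation': [-179.906, 0.031, 81.463], 'wrist_force': [-0.78, -0.508, -2.368], 'width': 0.016, 'gripper_force': 98.594}
tcp [0.6912 0.1495 0.1292] ori [-1.7991e+02  3.0000e-02  8.1460e+01] pred blade [0.6745 0.0388] z 0.0882
top 263 slopes [-0.0137  0.0991  0.084 ] rect [675.7  46.7] [79.9 58.8] 83.3
  net 0.69 [0.6725 0.0449 0.0882]
side 215 slopes [0.0102 0.1006 0.0844] rect [677.1  40.5] [80.6 55.7] 81.4
```

```bash
python3 - <<'E'
from b import *
go((.635,.055,.125,88.9),(.635,.055,.051,88.9))
s=manip.sense();pred=np.array([.6765,.037]);a=np.radians(-8.5);Y=np.array([-np.sin(a),np.cos(a)]);X=np.array([Y[1],-Y[0]])
for n in ['top','side']:
    c=shot(n);P=cloud(c);d=P[...,:2]-pred;u=d@X;v=d@Y
    m=(abs(u)<.024)&(v<.02)&(v>-.028)&(P[...,2]>.05)&(P[...,2]<.11)
    A=np.c_[u[m],v[m],np.ones(m.sum())];k=np.linalg.lstsq(A,P[m][:,2],rcond=None)[0];print(n,m.sum(),np.round(k,3))
E
```

```text
[-10.17, -4.12, 0.36] [-0.003, 0.001, -0.13] rows 2.6
[-10.16, -4.09, 7.76] [-0.003, 0.001, -0.13] rows 1.8
top 158 [0.005 0.005 0.082]
side 117 [-0.01  -0.003  0.084]
```

Call:
move_arm(offset=[[-5, -2, 0.4], [-10.2, -4.1, 0.4], [-10.2, -4.1, 0.4], [-10.2, -4.1, 0.4], [-10.2, -4.1, 2.4], [-10.2, -4.1, 4.4], [-10.2, -4.1, 6], [-10.2, -4.1, 7.2], [-10.2, -4.1, 7.2], [-10.2, -4.1, 7.2]], dr=[[0, 0, -0.13], [0, 0, -0.13], [0, 0, -0.13], [0, 0, -0.13], [0, 0, -0.13], [0, 0, -0.13], [0, 0, -0.13], [0, 0, -0.13], [0, 0, -0.13], [0, 0, -0.13]], claw=[-1, -1, -1, -1, -1, -1, -1, -1, -1, -1])

```text
clock: 13.6
tcp_pos: [0.6356, 0.0551, 0.0574]
orientation: [-179.9, 0.0, 88.9]
wrist_force: [0.2, 0.0, -0.8]
width: 0.0159
gripper_force: 98.5
```

```bash
python3 - <<'E'
from b import *
st(); blade(0,.003,.03); 
from o import *
ortho('side','s3.png',box=(.72,.15,.48,-.21),z=.01,S=2)
go((.598,.055,.052,88.9))
E
```

```text
{'clock': 13.6, 'joint_positions': [4.949, 36.59, 7.139, 60.67, 0.007, 96.028], 'tcp_pos': [0.636, 0.055, 0.057], 'orientation': [-179.879, 0.006, 88.92], 'wrist_force': [0.173, 0.044, -0.807], 'width': 0.016, 'gripper_force': 98.505}
tcp [0.6356 0.0551 0.0574] ori [-1.7988e+02  1.0000e-02  8.8920e+01] pred blade [ 0.6335 -0.0569] z 0.0164
top 294 slopes [-0.0517  0.0255  0.0104] rect [633.1 -57.8] [101.3  99.3] 26.2
  net 0.55 [ 0.6409 -0.0558  0.0164]
side 300 slopes [-0.0275  0.093   0.0137] rect [632.  -63.1] [ 89.8 108.1] 77.9
  net 0.65 [ 0.6344 -0.0702  0.0164]
[-0.08, -3.91, 0.75] [0.002, -0.0, 0.0] rows 1.0
```

View pics/s3.png

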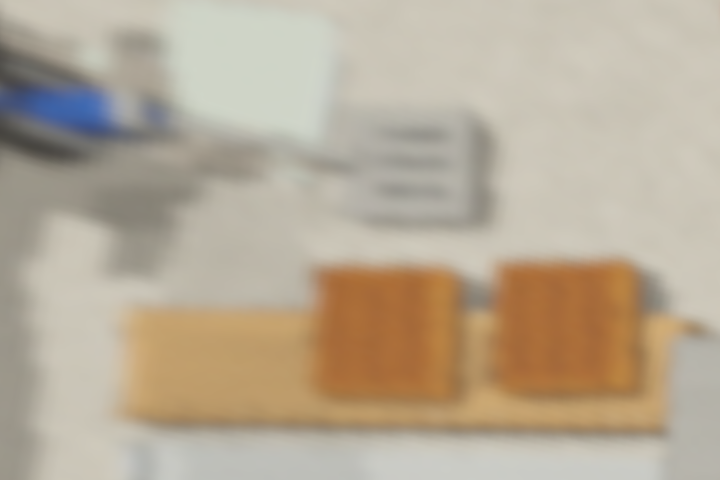

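The blade at (415,165) is level behind slice b (385,330), aligned with it along y. The pad swing at closing shifted the blade offset to 46 mm, which the depth confirms, so the blade top is now at about 11 mm. I'll lower it 2.5 mm and slide it under.

Call:
move_arm(offset=[[0, 0, 0.25], [0, -0.7, 0.25], [0, -1.4, 0.25], [0, -2.1, 0.25], [0, -2.8, 0.25], [0, -3.5, 0.25], [0, -3.7, 0.25], [0, -3.7, 0.25]], dr=[[0, 0, 0], [0, 0, 0], [0, 0, 0], [0, 0, 0], [0, 0, 0], [0, 0, 0], [0, 0, 0], [0, 0, 0]], claw=[-1, -1, -1, -1, -1, -1, -1, -1])

```text
clock: 14.52
tcp_pos: [0.5983, 0.0556, 0.056]
orientation: [-180.0, 0.0, 88.9]
wrist_force: [0.1, -0.3, -1.6]
width: 0.0159
gripper_force: 98.5
```

```bash
python3 - <<'E'
from b import *
st()
from o import *
ortho('side','s4.png',box=(.72,.15,.48,-.21),z=.01,S=2)
c=shot('side')
P=cloud(c); f=np.load('pics/side.npz'); P0=cloud(dict(depth=f['d'],K=f['K'],T=f['T']))
m=(abs(P[...,0]-.548)<.02)&(abs(P[...,1]+.056)<.02)&(P[...,2]>.02);print('slice b z now',P[m][:,2].mean(),'before',P0[m][:,2].mean())
m=(abs(P[...,0]-.575)<.008)&(abs(P[...,1]+.056)<.02)&(P[...,2]>.02);print('back z now',P[m][:,2].mean(),'before',P0[m][:,2].mean())
E
```

```text
{'clock': 14.517, 'joint_positions': [5.31, 32.856, 0.074, 57.241, -0.0, 96.389], 'tcp_pos': [0.598, 0.056, 0.056], 'orientation': [-179.978, 0.003, 88.921], 'wrist_force': [0.098, -0.332, -1.583], 'width': 0.016, 'gripper_force': 98.491}
slice b z now 0.02810237764306422 before 0.027882506906857073
back z now 0.02802746643493564 before 0.027808680954212656
```

View pics/s4.png

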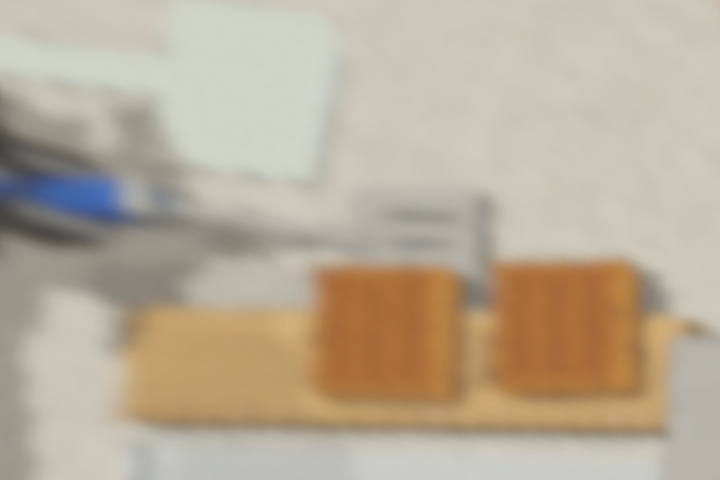

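The blade lies under slice b's overhang and the slice hasn't moved. Now the first part of the lifting arc, up to 60°.

Call:
move_arm(offset=[[0, 0, -0.5], [0, 0, -0.9], [0, -0.1, -1.5], [0, -0.2, -2.05], [0, -0.45, -2.8], [0, -0.78, -3.45], [0, -1.2, -4.1], [0, -1.7, -4.65], [0, -2.3, -5.15], [0, -2.9, -5.57]], dr=[[0, 0, 0], [0, 0, 0], [0, 0, 0], [0, 0, 0], [0, 0, 0], [0, 0, 0], [0, 0, 0], [0, 0, 0], [0, 0, 0], [0, 0, 0]], claw=[-1, -1, -1, -1, -1, -1, -1, -1, -1, -1])

```text
clock: 15.45
tcp_pos: [0.5697, 0.0561, 0.1123]
orientation: [180.0, -0.0, 88.9]
wrist_force: [1.1, 0.4, -2.0]
width: 0.016
gripper_force: 98.5
```

```bash
python3 - <<'E'
from b import *
st()
for n in ['side','top']:
    c=shot(n);P=cloud(c)
    if n=='side': cv2.imwrite('pics/s5.png',cv2.resize(c['color'][180:280,220:350,::-1],(780,600),interpolation=cv2.INTER_CUBIC))
    hsv=cv2.cvtColor(c['color'],cv2.COLOR_RGB2HSV)
    m=(abs(P[...,1]+.056)<.02)&(P[...,2]>.017)&(P[...,0]>.43)&(P[...,0]<.62)&(hsv[...,1]>100)
    Q=P[m];print(n,len(Q)); 
    if len(Q): print(np.round(np.percentile(Q,[1,50,99],axis=0),3).tolist())
E
```

```text
{'clock': 15.45, 'joint_positions': [5.629, 26.745, -0.979, 62.241, -0.002, 96.715], 'tcp_pos': [0.57, 0.056, 0.112], 'orientation': [179.965, -0.002, 88.913], 'wrist_force': [1.096, 0.398, -1.976], 'width': 0.016, 'gripper_force': 98.517}
side 146
[[0.507, -0.076, 0.017], [0.524, -0.058, 0.053], [0.552, -0.036, 0.084]]
top 175
[[0.504, -0.075, 0.018], [0.521, -0.056, 0.056], [0.542, -0.036, 0.083]]
```

View pics/s5.png

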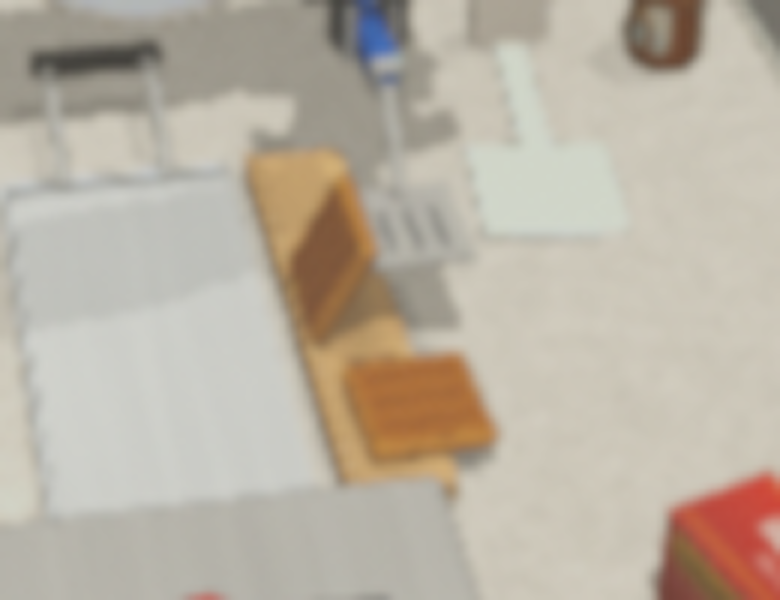

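Slice b stands about 60° up, leaning on the blade edge with its foot at the lip, and the sheet is in place. I'll carry it over.

Call:
move_arm(offset=[[0, -0.6, -0.32], [0, -1.1, -0.5], [0, -1.6, -0.62], [0, -2.1, -0.72], [0, -2.5, -0.76], [0, -2.9, -0.78], [0, -3.3, -0.78], [0, -3.7, -0.78], [0, -4.1, -0.75], [0, -4.1, -0.75]], dr=[[0, 0, 0], [0, 0, 0], [0, 0, 0], [0, 0, 0], [0, 0, 0], [0, 0, 0], [0, 0, 0], [0, 0, 0], [0, 0, 0], [0, 0, 0]], claw=[-1, -1, -1, -1, -1, -1, -1, -1, -1, -1])

```text
clock: 16.38
tcp_pos: [0.5281, 0.0569, 0.1188]
orientation: [-179.9, 0.0, 88.9]
wrist_force: [-0.4, -0.4, -0.6]
width: 0.0162
gripper_force: 98.5
```

```bash
python3 - <<'E'
from b import *
st()
c=shot('side');P=cloud(c)
cv2.imwrite('pics/s6.png',cv2.resize(c['color'][180:280,220:350,::-1],(780,600),interpolation=cv2.INTER_CUBIC))
go((.64,.053,.14,88.9),(.64,-.035,.14,88.9),(.64,-.035,.055,88.9))
E
```

```text
{'clock': 16.383, 'joint_positions': [6.148, 22.205, -7.113, 60.746, 0.002, 97.232], 'tcp_pos': [0.528, 0.057, 0.119], 'orientation': [-179.936, 0.006, 88.916], 'wrist_force': [-0.423, -0.378, -0.639], 'width': 0.016, 'gripper_force': 98.513}
[-0.18, 11.14, -2.11] [-0.0, 0.0, 0.0] rows 2.7
[-8.98, 11.3, -2.11] [-0.0, 0.0, 0.0] rows 2.1
[-8.98, 11.31, 6.39] [-0.0, 0.0, 0.0] rows 2.0
```

View pics/s6.png

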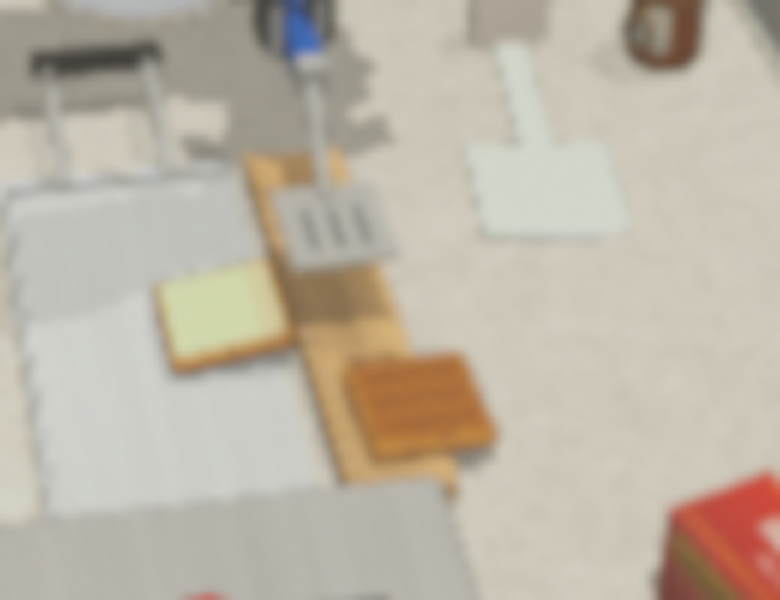

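Slice b lies pale side up on the sheet at (225,315). Next is slice c.

Call:
move_arm(offset=[[0, 2, -2], [0, 5, -2.1], [0, 8, -2.1], [0, 11.2, -2.1], [-3, 11.3, -2.1], [-6, 11.3, -2.1], [-9, 11.3, -1], [-9, 11.3, 2], [-9, 11.3, 5], [-9, 11.3, 5]], dr=[[0, 0, 0], [0, 0, 0], [0, 0, 0], [0, 0, 0], [0, 0, 0], [0, 0, 0], [0, 0, 0], [0, 0, 0], [0, 0, 0], [0, 0, 0]], claw=[-1, -1, -1, -1, -1, -1, -1, -1, -1, -1])

```text
clock: 17.27
tcp_pos: [0.6358, -0.036, 0.0622]
orientation: [-179.3, -0.0, 88.8]
wrist_force: [-2.2, 0.0, -2.5]
width: 0.0164
gripper_force: 98.4
```

```bash
python3 - <<'E'
from b import *
st(); go((.64,-.034,.0555,88.9),(.598,-.034,.0555,88.9))
s=manip.sense();t=np.array(s['tcp_pos'])
pred=t[:2]-.112*np.array([.019,1])
for n in ['top','side']:
    c=shot(n);P=cloud(c);d=P[...,:2]-pred;u,v=d[...,0],d[...,1]
    m=(abs(u)<.024)&(v<.02)&(v>-.028)&(P[...,2]>.012)&(P[...,2]<.06)
    A=np.c_[u[m],v[m],np.ones(m.sum())];k=np.linalg.lstsq(A,P[m][:,2],rcond=None)[0];print(n,m.sum(),np.round(k,3),'pred z',t[2]-.046)
    hsv=cv2.cvtColor(c['color'],cv2.COLOR_RGB2HSV)
    m=(abs(P[...,0]-.472)<.05)&(abs(P[...,1]+.06)<.05)&(hsv[...,1]>70)&(P[...,2]>.01)
    Q=P[m]; A=np.c_[Q[:,:2]-Q[:,:2].mean(0),np.ones(len(Q))]; print('b',len(Q),np.round(Q.mean(0),3),np.round(np.linalg.lstsq(A,Q[:,2],rcond=None)[0],3),cv2.minAreaRect((Q[:,:2]*1000).astype(np.float32)))
E
```

```text
{'clock': 17.267, 'joint_positions': [-3.241, 36.615, 7.969, 62.042, 0.006, 87.94], 'tcp_pos': [0.636, -0.036, 0.062], 'orientation': [-179.312, -0.031, 88.819], 'wrist_force': [-2.164, 0.049, -2.501], 'width': 0.016, 'gripper_force': 98.442}
[0.21, 0.42, 0.66] [-0.012, -0.001, -0.001] rows 0.2
[0.12, -3.77, 0.71] [-0.012, -0.001, -0.001] rows 1.0
top 130 [-0.003  0.     0.016] pred z 0.016164472657928128
b 271 [ 0.486 -0.059  0.039] [-0.97  -0.782  0.039] ((471.91302490234375, -60.695404052734375), (99.71769714355469, 96.91937255859375), 0.20615564286708832)
side 160 [-0.008 -0.007  0.02 ] pred z 0.016164472657928128
b 198 [ 0.492 -0.068  0.016] [0.016 0.013 0.016] ((477.9609069824219, -60.6471061706543), (88.21951293945312, 97.35872650146484), 1.113406777381897)
```

Call:
move_arm(offset=[[0, 0, 0], [0, 0, 0], [0, 0, 0]], dr=[[0, 0, 0], [0, 0, 0], [0, 0, 0]], claw=[-1, -1, -1])

```text
clock: 17.62
tcp_pos: [0.6421, -0.0348, 0.0714]
orientation: [179.8, 0.0, 89.0]
wrist_force: [-0.7, -0.3, -0.8]
width: 0.0162
gripper_force: 98.4
```

Call:
move_arm(offset=[[0, 0, 0.7], [0, 0, 1.3], [0, 0, 1.45], [0, -0.8, 1.45], [0, -1.6, 1.45], [0, -2.4, 1.45], [0, -3.2, 1.45], [0, -4, 1.45], [0, -4.4, 1.45], [0, -4.4, 1.45]], dr=[[0, 0, 0], [0, 0, 0], [0, 0, 0], [0, 0, 0], [0, 0, 0], [0, 0, 0], [0, 0, 0], [0, 0, 0], [0, 0, 0], [0, 0, 0]], claw=[-1, -1, -1, -1, -1, -1, -1, -1, -1, -1])

```text
clock: 18.45
tcp_pos: [0.5953, -0.0343, 0.0542]
orientation: [-179.9, -0.0, 88.9]
wrist_force: [1.3, -0.0, -1.1]
width: 0.0161
gripper_force: 98.6
```

```bash
python3 - <<'E'
from b import *
st()
for n in ['side','top']:
    c=shot(n);P=cloud(c);f=np.load(f'pics/{n}.npz'); P0=cloud(dict(depth=f['d'],K=f['K'],T=f['T']))
    for x in [.53,.548,.572]:
        m=(abs(P[...,0]-x)<.008)&(abs(P[...,1]+.145)<.02);print(n,x,P[m][:,2].mean(),P0[m][:,2].mean())
    m=(abs(P[...,0]-.604)<.012)&(abs(P[...,1]+.145)<.02);print('blade z',np.median(P[m][:,2]))
E
```

```text
{'clock': 18.45, 'joint_positions': [-3.301, 32.559, -0.773, 56.758, 0.0, 87.789], 'tcp_pos': [0.595, -0.034, 0.054], 'orientation': [-179.91, -0.004, 88.91], 'wrist_force': [1.254, -0.031, -1.135], 'width': 0.016, 'gripper_force': 98.558}
side 0.53 0.02815677756110913 0.04623268874437867
side 0.548 0.028074133403589087 0.027968730549258726
side 0.572 0.027787358451105016 0.02738622790196212
blade z 0.00958108728231083
top 0.53 0.026369671830618398 0.05746717080781789
top 0.548 0.02642516618523473 0.026697500604670243
top 0.572 0.026486453810006586 0.026132097961492386
blade z 0.007826126892016783
```

Call:
move_arm(offset=[[0, 0, -0.5], [0, 0, -0.9], [0, -0.1, -1.5], [0, -0.2, -2.05], [0, -0.45, -2.8], [0, -0.78, -3.45], [0, -1.2, -4.1], [0, -1.7, -4.65], [0, -2.3, -5.15], [0, -2.9, -5.57]], dr=[[0, 0, 0], [0, 0, 0], [0, 0, 0], [0, 0, 0], [0, 0, 0], [0, 0, 0], [0, 0, 0], [0, 0, 0], [0, 0, 0], [0, 0, 0]], claw=[-1, -1, -1, -1, -1, -1, -1, -1, -1, -1])

```text
clock: 19.38
tcp_pos: [0.5669, -0.0338, 0.111]
orientation: [180.0, 0.0, 88.9]
wrist_force: [0.2, 1.3, -1.1]
width: 0.0166
gripper_force: 98.6
```

```bash
python3 - <<'E'
from b import *
st()
for n in ['side','top']:
    c=shot(n);P=cloud(c)
    hsv=cv2.cvtColor(c['color'],cv2.COLOR_RGB2HSV)
    m=(abs(P[...,1]+.145)<.02)&(P[...,2]>.017)&(P[...,0]>.43)&(P[...,0]<.62)&(hsv[...,1]>100)
    Q=P[m];print(n,len(Q)); 
    if len(Q): print(np.round(np.percentile(Q,[1,50,99],axis=0),3).tolist())
    for q in ['sheet_handle']: print([(round(r['score'],2),np.round(pw(c,r['xy'],.032),3)) for r in manip.place_of(n,q)[:1]])
E
```

```text
{'clock': 19.383, 'joint_positions': [-3.414, 26.349, -1.841, 61.782, -0.004, 87.671], 'tcp_pos': [0.567, -0.034, 0.111], 'orientation': [179.971, 0.005, 88.914], 'wrist_force': [0.159, 1.264, -1.12], 'width': 0.017, 'gripper_force': 98.563}
side 167
[[0.505, -0.165, 0.017], [0.522, -0.146, 0.05], [0.552, -0.126, 0.083]]
[(0.61, array([0.436, 0.17 , 0.032]))]
top 177
[[0.502, -0.164, 0.018], [0.521, -0.144, 0.055], [0.539, -0.125, 0.085]]
[]
```

Slice c behaves the same way and the sheet hasn't moved, so I'll topple it.

Call:
move_arm(offset=[[0, -0.6, -0.32], [0, -1.1, -0.5], [0, -1.6, -0.62], [0, -2.1, -0.72], [0, -2.5, -0.76], [0, -2.9, -0.78], [0, -3.3, -0.78], [0, -3.7, -0.78], [0, -4.1, -0.75], [0, -4.1, -0.75]], dr=[[0, 0, 0], [0, 0, 0], [0, 0, 0], [0, 0, 0], [0, 0, 0], [0, 0, 0], [0, 0, 0], [0, 0, 0], [0, 0, 0], [0, 0, 0]], claw=[-1, -1, -1, -1, -1, -1, -1, -1, -1, -1])

```text
clock: 20.42
tcp_pos: [0.5254, -0.033, 0.1175]
orientation: [-179.9, -0.0, 88.9]
wrist_force: [-0.2, -0.5, -0.3]
width: 0.0161
gripper_force: 98.6
```

Call:
move_arm(offset=[[0, 2, -2], [0, 5, -2.1], [0, 8, -2.1], [0, 11.2, -2.1], [0, 13.5, -2.1], [0, 13.5, -2.1], [0, 13.5, -2.1]], dr=[[0, 0, 0], [0, 0, 0], [0, 0, 0], [0, 0, 0], [0, 0, 0], [0, 0, 0], [0, 0, 0]], claw=[-1, -1, -1, -1, -1, -1, -1])

```text
clock: 21.0
tcp_pos: [0.6619, -0.0356, 0.1374]
orientation: [-179.9, 0.0, 88.9]
wrist_force: [-0.1, 0.3, -2.0]
width: 0.0162
gripper_force: 98.6
```

```bash
python3 - <<'E'
from o import *
st()
c=ortho('side','s7.png',box=(.60,.25,.30,-.30),z=.01,S=1.4)
P=cloud(c);hsv=cv2.cvtColor(c['color'],cv2.COLOR_RGB2HSV).astype(int)
m=(P[...,0]>.36)&(P[...,0]<.51)&(P[...,1]>-.25)&(P[...,1]<.1)&(P[...,2]>.010)&(P[...,2]<.04)&(hsv[...,1]>70)
k,l,s,ce=cv2.connectedComponentsWithStats(m.astype(np.uint8))
for i in range(1,k):
    if s[i,4]>60:
        Q=P[l==i];A=np.c_[Q[:,:2]-Q[:,:2].mean(0),np.ones(len(Q))];print(s[i,4],np.round(Q.mean(0),3),np.round(np.linalg.lstsq(A,Q[:,2],rcond=None)[0],3),np.round(Q.min(0),3),np.round(Q.max(0),3))
# nominal rest return
go((.6925,.150,.14,81.5))
E
```

```text
{'clock': 21.0, 'joint_positions': [-3.078, 35.678, 18.171, 72.567, -0.004, 88.004], 'tcp_pos': [0.662, -0.036, 0.137], 'orientation': [-179.926, 0.001, 88.918], 'wrist_force': [-0.111, 0.25, -1.993], 'width': 0.016, 'gripper_force': 98.613}
202 [ 0.488 -0.119  0.017] [0.046 0.001 0.017] [ 0.434 -0.189  0.01 ] [0.51  0.073 0.024]
90 [ 0.465 -0.08   0.015] [0.005 0.026 0.015] [ 0.434 -0.092  0.01 ] [ 0.501 -0.029  0.02 ]
[18.61, 2.81, -0.24] [-0.002, 0.0, 0.129] rows 4.5
```

View pics/s7.png

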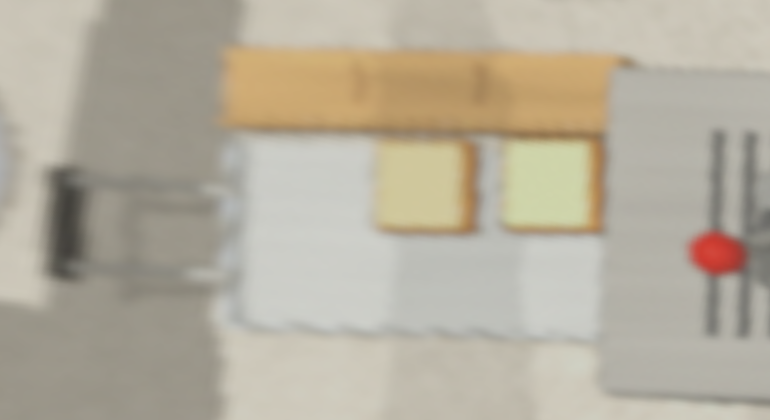

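Both slices lie flat and pale side up on the sheet, at (420,185) and (548,185). I'll take the turner back to its rest.

Call:
move_arm(offset=[[4, 0.6, -0.2], [8, 1.2, -0.2], [12, 1.8, -0.2], [15, 2.3, -0.2], [18.6, 2.8, -0.2], [18.6, 2.8, -0.2], [18.6, 2.8, -0.2], [18.6, 2.8, -0.2]], dr=[[0, 0, 0.03], [0, 0, 0.06], [0, 0, 0.09], [0, 0, 0.11], [0, 0, 0.129], [0, 0, 0.129], [0, 0, 0.129], [0, 0, 0.129]], claw=[-1, -1, -1, -1, -1, -1, -1, -1])

```text
clock: 21.72
tcp_pos: [0.6919, 0.1496, 0.1408]
orientation: [-180.0, 0.1, 81.6]
wrist_force: [0.2, -0.5, -1.3]
width: 0.0165
gripper_force: 98.6
```

```bash
python3 - <<'E'
from b import *
st(); go((.693,.150,.08,81.5),(.693,.150,.053,81.5))
E
```

```text
{'clock': 21.717, 'joint_positions': [12.215, 41.146, 28.56, 77.479, -0.034, 110.652], 'tcp_pos': [0.692, 0.15, 0.141], 'orientation': [-179.951, 0.054, 81.563], 'wrist_force': [0.206, -0.518, -1.344], 'width': 0.017, 'gripper_force': 98.607}
[0.06, 0.11, 6.08] [-0.001, 0.001, 0.001] rows 1.5
[0.06, 0.11, 8.78] [-0.001, 0.001, 0.001] rows 0.6
```

Call:
move_arm(offset=[[0, 0.1, 2], [0, 0.1, 4], [0, 0.1, 6], [0, 0.1, 7.2], [0, 0.1, 8], [0, 0.1, 8.4], [0, 0.1, 8.7], [0, 0.1, 8.7], [0, 0.1, 8.7]], dr=[[0, 0, 0], [0, 0, 0], [0, 0, 0], [0, 0, 0], [0, 0, 0], [0, 0, 0], [0, 0, 0], [0, 0, 0], [0, 0, 0]], claw=[-1, -1, -1, -1, -1, -1, -1, -1, -1])

```text
clock: 22.47
tcp_pos: [0.6946, 0.1497, 0.0548]
orientation: [179.9, -0.0, 81.5]
wrist_force: [-0.2, -0.4, -0.5]
width: 0.016
gripper_force: 98.7
```

```bash
python3 - <<'E'
from o import *
st()
c=ortho('side','s8.png',box=(.8,.25,.6,-.05),z=.03,S=2)
E
```

```text
{'clock': 22.467, 'joint_positions': [12.16, 44.503, 21.777, 67.173, -0.002, 110.647], 'tcp_pos': [0.695, 0.15, 0.055], 'orientation': [179.905, -0.034, 81.513], 'wrist_force': [-0.199, -0.395, -0.475], 'width': 0.016, 'gripper_force': 98.662}
```

View pics/s8.png

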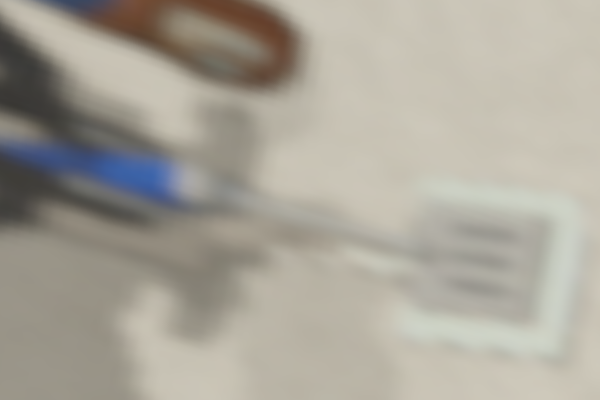

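The blade is over its plate at (485,258), almost exactly as before the pick-up. I'll lower it 2 mm, release and rise.

Call:
move_arm(offset=[[0, -0.15, 0.1], [0, -0.15, 0.2], [0, -0.15, 0.2], [0, -0.15, 0.2], [0, -0.15, 0.2], [0, -0.15, 0.2], [0, -0.15, 0.2], [0, -0.15, -2], [0, -0.15, -5], [0, -0.15, -9]], dr=[[0, 0, 0], [0, 0, 0], [0, 0, 0], [0, 0, 0], [0, 0, 0], [0, 0, 0], [0, 0, 0], [0, 0, 0], [0, 0, 0], [0, 0, 0]], claw=[-1, -1, -1, 0.1, 0.1, 0.1, 0.1, 0.1, 0.1, 0.1])

```text
clock: 23.35
tcp_pos: [0.6901, 0.1493, 0.1404]
orientation: [-179.6, 0.2, 81.5]
wrist_force: [0.9, 0.2, 0.2]
width: 0.0473
gripper_force: 0.0
```

```bash
python3 - <<'E'
from h import *
st()
for n in ['side','top']:
    c=shot(n);P=cloud(c)
    for q,z in [('sheet_handle',.032),('turner_blade',.007),('turner_grip',.056),('turner_rest',0)]:
        for r in manip.place_of(n,q)[:1]: print(n,q,round(r['score'],2),np.round(pw(c,r['xy'],z),3))
    hsv=cv2.cvtColor(c['color'],cv2.COLOR_RGB2HSV).astype(int)
    m=(P[...,2]>.022)&(P[...,2]<.05)&(P[...,0]>.33)&(P[...,0]<.52)&(P[...,1]>.1)&(P[...,1]<.24)&(hsv[...,2]<90)
    print(n,'handle',m.sum(),np.round(P[m].mean(0),3) if m.any() else '',cv2.minAreaRect((P[m][:,:2]*1000).astype(np.float32)) if m.any() else '')
go((.44,.175,.18,178.8))
E
```

```text
{'clock': 23.35, 'joint_positions': [12.212, 41.286, 28.758, 77.941, -0.002, 110.692], 'tcp_pos': [0.69, 0.149, 0.14], 'orientation': [-179.562, 0.167, 81.521], 'wrist_force': [0.867, 0.173, 0.191], 'width': 0.047, 'gripper_force': 0.0}
side sheet_handle 0.96 [0.421 0.165 0.032]
side turner_blade 0.65 [0.688 0.039 0.007]
side turner_grip 0.85 [0.697 0.155 0.056]
side turner_rest 0.9 [0.679 0.036 0.   ]
side handle 32 [0.436 0.167 0.036] ((436.0679016113281, 166.3797607421875), (11.489421844482422, 47.63192367553711), 88.534912109375)
top sheet_handle 0.58 [0.438 0.182 0.032]
top turner_blade 0.69 [0.683 0.05  0.007]
top turner_grip 0.74 [0.682 0.149 0.056]
top turner_rest 0.59 [0.686 0.036 0.   ]
top handle 94 [0.428 0.165 0.036] ((430.8577575683594, 142.06936645507812), (71.64591979980469, 76.20529174804688), 0.6777479648590088)
[-1.21, -25.27, -3.74] [-0.003, -0.002, -1.698] rows 13.6
```

Call:
move_arm(offset=[[-0.5, -10, -3.7], [-0.5, -10, -3.7], [-1.2, -25.3, -3.7], [-1.2, -25.3, -3.7], [-1.2, -25.3, -3.7], [-1.2, -25.3, -3.7], [-1.2, -25.3, -3.7], [-1.2, -25.3, -3.7], [-1.2, -25.3, -3.7], [-1.2, -25.3, -3.7]], dr=[[0, 0, -0.6], [0, 0, -0.6], [0, 0, -1.2], [0, 0, -1.2], [0, 0, -1.2], [0, 0, -1.2], [0, 0, -1.2], [0, 0, -1.2], [0, 0, -1.2], [0, 0, -1.2]], claw=[0.2, 0.2, 0.2, 0.2, 0.2, 0.2, 0.2, 0.2, 0.2, 0.2])

```text
clock: 24.68
tcp_pos: [0.4397, 0.1754, 0.1805]
orientation: [-180.0, -0.0, 150.6]
wrist_force: [0.2, -0.3, -0.5]
width: 0.0512
gripper_force: 0.0
```

Call:
move_arm(offset=[[0, 0, 3], [0, 0, 3], [0, 0, 3], [0, 0, 3], [0, 0, 3], [0, 0, 3]], dr=[[0, 0, -0.5], [0, 0, -0.5], [0, 0, -0.5], [0, 0, -0.5], [0, 0, -0.5], [0, 0, -0.5]], claw=[0.5, 0.5, 0.5, 0.5, 0.5, 0.5])

```text
clock: 25.18
tcp_pos: [0.4402, 0.1752, 0.1503]
orientation: [-180.0, -0.0, 178.7]
wrist_force: [-0.4, 0.4, -0.5]
width: 0.064
gripper_force: 0.0
```

```bash
python3 - <<'E'
from h import *
st(); go((.437,.172,.09,178.8),(.437,.172,.024,178.8))
c=shot('side');P=cloud(c)
for r in manip.place_of('side','sheet_handle')[:1]: print(round(r['score'],2),np.round(pw(c,r['xy'],.032),3))
for r in manip.masks_of('side','sheet')[:2]:
    v,u=np.nonzero(r['region']);Q=np.array([pw(c,a,.006) for a in zip(u,v)])
    print(round(r['score'],2),cv2.minAreaRect((Q[:,:2]*1000).astype(np.float32)),np.round(Q.max(0),3),np.round(Q.min(0),3))
E
```

```text
{'clock': 25.183, 'joint_positions': [21.706, 14.497, -13.079, 62.477, 0.001, 22.963], 'tcp_pos': [0.44, 0.175, 0.15], 'orientation': [-179.98, -0.049, 178.743], 'wrist_force': [-0.37, 0.4, -0.529], 'width': 0.064, 'gripper_force': 0.0}
[0.3, -0.33, 6.03] [-0.0, -0.001, -0.001] rows 1.5
[0.3, -0.32, 12.63] [-0.0, -0.001, -0.001] rows 1.6
0.7 [0.673 0.006 0.032]
0.81 ((430.3732604980469, 23.329696655273438), (405.62408447265625, 133.69775390625), 88.05667114257812) [0.499 0.226 0.006] [ 0.357 -0.179  0.006]
0.17 ((423.7440490722656, -371.591552734375), (404.4772033691406, 253.9928436279297), 87.54073333740234) [ 0.558 -0.17   0.006] [ 0.294 -0.578  0.006]
```

Call:
move_arm(offset=[[0.3, -0.2, 3], [0.3, -0.2, 6], [0.3, -0.2, 9], [0.3, -0.2, 12.6], [0.3, -0.2, 12.6], [0.3, -0.2, 12.6]], dr=[[0, 0, 0], [0, 0, 0], [0, 0, 0], [0, 0, 0], [0, 0, 0], [0, 0, 0]], claw=[0.5, 0.5, 0.5, 0.5, 0.5, 0.5])

```text
clock: 25.83
tcp_pos: [0.4355, 0.1726, 0.0235]
orientation: [-179.9, -0.3, 178.9]
wrist_force: [-0.2, 0.3, -0.0]
width: 0.0637
gripper_force: 0.0
```

Call:
move_arm(offset=[[0, 0, 0], [0, 0, 0], [0, 0, 0], [0, 0, 0], [0, 0, 0], [0, 0, 0], [0, 0, 0], [0, 0, 0]], dr=[[0, 0, 0], [0, 0, 0], [0, 0, 0], [0, 0, 0], [0, 0, 0], [0, 0, 0], [0, 0, 0], [0, 0, 0]], claw=[-1, -1, -1, -1, -1, -1, -1, -1], grip_force=60)

```text
clock: 26.5
tcp_pos: [0.4387, 0.1742, 0.0265]
orientation: [179.9, 0.2, 178.9]
wrist_force: [-0.8, 1.4, 6.6]
width: 0.0117
gripper_force: 60.4
```

```bash
python3 - <<'E'
from h import *
st(); go((.418,.165,.024,178.3),(.418,.05,.024,178.3),(.417,-.2,.024,178.2))
E
```

```text
{'clock': 26.5, 'joint_positions': [21.628, 22.871, -22.879, 44.043, 0.048, 22.753], 'tcp_pos': [0.439, 0.174, 0.027], 'orientation': [179.875, 0.173, 178.875], 'wrist_force': [-0.81, 1.385, 6.568], 'width': 0.012, 'gripper_force': 60.432}
[2.05, -0.96, 0.25] [0.002, 0.003, 0.01] rows 0.5
[1.82, -12.46, 0.22] [0.002, 0.003, 0.01] rows 2.8
[1.43, -37.46, 0.17] [0.002, 0.003, 0.012] rows 6.0
```

Gripped again. I'll shift the sheet clear of the lip and slide it in gently.

Call:
move_arm(offset=[[0.3, 0, 0], [0.8, -0.2, 0], [1.4, -0.5, 0], [1.9, -1, 0], [2, -2, 0], [2, -3.5, 0], [2, -5, 0], [1.9, -6.5, 0], [1.9, -8, 0], [1.9, -9.5, 0]], dr=[[0, 0, 0], [0, 0, 0.005], [0, 0, 0.01], [0, 0, 0.01], [0, 0, 0.01], [0, 0, 0.01], [0, 0, 0.01], [0, 0, 0.01], [0, 0, 0.01], [0, 0, 0.01]], claw=[-1, -1, -1, -1, -1, -1, -1, -1, -1, -1])

```text
clock: 27.33
tcp_pos: [0.4186, 0.0813, 0.0266]
orientation: [179.6, 0.3, 178.5]
wrist_force: [0.5, 9.6, 8.7]
width: 0.0118
gripper_force: 60.6
```

```bash
python3 - <<'E'
from h import *
st(); go((.4175,-.05,.025,178.3),(.417,-.204,.025,178.2))
c=shot('side');P=cloud(c)
for y0 in [-.05,-.12,-.2]:
    m=(abs(P[...,1]-y0)<.01)&(P[...,2]>.001)&(P[...,2]<.03)&(P[...,0]>.32)&(P[...,0]<.5); 
    if m.any(): print(y0,np.round(np.percentile(P[m],[1,99],axis=0),3).tolist())
E
```

```text
{'clock': 27.333, 'joint_positions': [10.732, 18.717, -29.7, 41.235, 0.369, 12.279], 'tcp_pos': [0.419, 0.081, 0.027], 'orientation': [179.566, 0.262, 178.453], 'wrist_force': [0.515, 9.592, 8.738], 'width': 0.012, 'gripper_force': 60.599}
[-0.24, -13.13, 0.06] [0.008, 0.005, 0.003] rows 3.1
[-0.6, -28.52, -0.06] [0.008, 0.005, 0.004] rows 3.7
-0.05 [[0.325, -0.06, 0.001], [0.494, -0.04, 0.011]]
-0.12 [[0.323, -0.13, 0.002], [0.496, -0.11, 0.019]]
```

Call:
move_arm(offset=[[0, -1.5, 0], [0, -3, 0], [-0.1, -4.5, 0], [-0.1, -6, 0], [-0.2, -7.5, 0], [-0.2, -9, 0], [-0.2, -10.5, 0], [-0.2, -12, 0], [-0.3, -13.5, 0], [-0.3, -15, 0]], dr=[[0, 0, 0.003], [0, 0, 0.003], [0, 0, 0.003], [0, 0, 0.003], [0, 0, 0.003], [0, 0, 0.003], [0, 0, 0.003], [0, 0, 0.003], [0, 0, 0.003], [0, 0, 0.003]], claw=[-1, -1, -1, -1, -1, -1, -1, -1, -1, -1])

```text
clock: 28.22
tcp_pos: [0.417, -0.0686, 0.0265]
orientation: [179.5, 0.3, 178.3]
wrist_force: [0.7, 12.0, 13.0]
width: 0.0115
gripper_force: 61.4
```

Call:
move_arm(offset=[[0, -1.5, 0], [0, -3, 0], [-0.1, -4.5, 0], [-0.1, -6, 0], [-0.2, -7.5, 0], [-0.2, -9, 0], [-0.2, -10.5, 0], [-0.2, -12, 0], [-0.3, -13, 0], [-0.3, -13, 0]], dr=[[0, 0, 0], [0, 0, 0], [0, 0, 0], [0, 0, 0], [0, 0, 0], [0, 0, 0], [0, 0, 0], [0, 0, 0], [0, 0, 0], [0, 0, 0]], claw=[-1, -1, -1, -1, -1, -1, -1, -1, -1, -1])

```text
clock: 29.05
tcp_pos: [0.4149, -0.2003, 0.0263]
orientation: [179.8, 0.2, 178.2]
wrist_force: [0.4, 5.9, 11.3]
width: 0.0119
gripper_force: 61.2
```

```bash
python3 - <<'E'
from h import *
st(); go((.417,-.204,.025,178.2))
E
```

```text
{'clock': 29.05, 'joint_positions': [-25.954, 21.99, -24.414, 43.542, 0.286, -24.113], 'tcp_pos': [0.415, -0.2, 0.026], 'orientation': [179.761, 0.166, 178.159], 'wrist_force': [0.368, 5.911, 11.317], 'width': 0.012, 'gripper_force': 61.157}
[-0.22, -0.36, 0.13] [0.004, 0.003, -0.001] rows 0.1
```

The sheet is within a few millimetres of home. A final 5 mm nudge, then release and rise.

Call:
move_arm(offset=[[0, -0.5, 0], [0, -0.5, 0], [0, -0.5, 0], [0, -0.5, 0], [0, -0.5, 0], [0, -0.5, -3], [0, -0.5, -7], [0, -0.5, -11], [0, -0.5, -15], [0, -0.5, -19]], dr=[[0, 0, 0], [0, 0, 0], [0, 0, 0], [0, 0, 0], [0, 0, 0], [0, 0, 0], [0, 0, 0], [0, 0, 0], [0, 0, 0], [0, 0, 0]], claw=[-1, -1, 0, 0, 0, 0, 0, 0, 0, 0])

```text
clock: 29.88
tcp_pos: [0.413, -0.2061, 0.2161]
orientation: [180.0, -0.1, 178.2]
wrist_force: [-0.3, -0.7, 0.2]
width: 0.0423
gripper_force: 0.0
```

Call:
move_arm(offset=[[0, 0, -3], [0, 0, -3], [0, 0, -3], [0, 0, -3]], dr=[[0, 0, 0], [0, 0, 0], [0, 0, 0], [0, 0, 0]], claw=[-1, -1, -1, -1])

```text
clock: 30.22
tcp_pos: [0.4133, -0.2061, 0.2437]
orientation: [180.0, -0.1, 178.2]
wrist_force: [-0.9, 0.1, -0.3]
width: -0.0001
gripper_force: 0.0
```

```bash
python3 - <<'E'
from m import *
st(); go((.32,-.421,.245,178.2),(.32,-.421,.186,178.2),(.425,-.421,.186,178.2))
for n in ['top','side']:
    c=shot(n);P=cloud(c);hsv=cv2.cvtColor(c['color'],cv2.COLOR_RGB2HSV)
    m=(P[...,2]>.1)&(P[...,2]<.12)&(P[...,0]>.25)&(P[...,0]<.6)&(P[...,1]<-.2)&(P[...,1]>-.65);print(n,'hood',rect(P[m]) if m.any() else 0)
    m=(P[...,2]>.024)&(P[...,2]<.05)&(P[...,0]>.35)&(P[...,0]<.49)&(P[...,1]>-.24)&(P[...,1]<-.15)&(hsv[...,2]<70);print('bar',rect(P[m]) if m.any() else 0)
    for r in manip.place_of(n,'sheet_handle')[:1]: print(n,round(r['score'],2),np.round(pw(c,r['xy'],.032),3))
    red=((hsv[...,0]<8)|(hsv[...,0]>172))&(hsv[...,1]>150)&(P[...,2]>.15)&(P[...,2]<.22)&(P[...,0]<.6)
    if red.any(): print('ball',red.sum(),np.round(pw(c,np.argwhere(red).mean(0)[::-1],.188),3))
E
```

```text
{'clock': 30.217, 'joint_positions': [-26.497, 9.503, -4.902, 75.693, -0.01, -24.661], 'tcp_pos': [0.413, -0.206, 0.244], 'orientation': [179.968, -0.093, 178.164], 'wrist_force': [-0.902, 0.074, -0.33], 'width': -0.0, 'gripper_force': 0.0}
[8.64, -21.78, -0.13] [0.001, -0.002, -0.001] rows 5.6
[8.63, -21.78, 5.77] [0.001, -0.002, -0.001] rows 1.4
[-1.86, -21.44, 5.76] [0.001, -0.002, -0.001] rows 2.5
top hood n6124 c(409,-442) 331x212 a87.6
bar n82 c(408,-205) 13x77 a87.0
top 0.44 [ 0.415 -0.212  0.032]
ball 59 [ 0.349 -0.39   0.188]
side hood n10208 c(411,-443) 335x210 a87.9
bar 0
side 0.51 [ 0.418 -0.193  0.032]
ball 67 [ 0.388 -0.419  0.188]
```

The sheet is home: bar at y≈-0.205, so the centre is at -0.440 against the grill's -0.442. Now the lever, using the shut fingers.

Call:
move_arm(offset=[[3, -3, 0], [6, -6, 0], [8.6, -10, 0], [8.6, -14, 0], [8.6, -18, 0], [8.6, -21.8, 0], [8.6, -21.8, 0], [8.6, -21.8, 3], [8.6, -21.8, 5.8], [8.6, -21.8, 5.8]], dr=[[0, 0, 0], [0, 0, 0], [0, 0, 0], [0, 0, 0], [0, 0, 0], [0, 0, 0], [0, 0, 0], [0, 0, 0], [0, 0, 0], [0, 0, 0]], claw=[-1, -1, -1, -1, -1, -1, -1, -1, -1, -1])

```text
clock: 31.25
tcp_pos: [0.3182, -0.4181, 0.1799]
orientation: [179.4, -0.5, 178.1]
wrist_force: [-0.7, 1.7, -0.8]
width: 0.0
gripper_force: 0.0
```

Call:
move_arm(offset=[[-1.5, 0, 0], [-3, 0.1, 0], [-4, 0.1, 0], [-5, 0.2, 0], [-6, 0.2, 0], [-7, 0.2, 0], [-8, 0.2, 0], [-9, 0.3, 0], [-9.6, 0.3, 0], [-9.6, 0.3, 0]], dr=[[0, 0, 0], [0, 0, 0], [0, 0, 0], [0, 0, 0], [0, 0, 0], [0, 0, 0], [0, 0, 0], [0, 0, 0], [0, 0, 0], [0, 0, 0]], claw=[-1, -1, -1, -1, -1, -1, -1, -1, -1, -1])

```text
clock: 32.08
tcp_pos: [0.4151, -0.4212, 0.1861]
orientation: [180.0, -0.4, 178.2]
wrist_force: [-8.9, 0.4, 3.5]
width: 0.0002
gripper_force: 4.3
```

Call:
move_arm(offset=[[-0.3, 0, 0], [-0.6, 0, 0], [-0.6, 0, 0]], dr=[[0, 0, 0], [0, 0, 0], [0, 0, 0]], claw=[-1, -1, -1])

```text
clock: 32.33
tcp_pos: [0.4156, -0.4212, 0.1861]
orientation: [179.9, -1.0, 178.0]
wrist_force: [-21.7, 1.3, 10.2]
width: -0.0001
gripper_force: 11.0
```

The lever is at its end stop: the force rises and the TCP no longer moves. I'll back off, rise and check.

Call:
move_arm(offset=[[2, 0, 0], [5, 0, 0], [5, 0, -4], [5, 0, -8], [8, 4, -8], [11, 8, -8], [11, 8, -8]], dr=[[0, 0, 0], [0, 0, 0], [0, 0, 0], [0, 0, 0], [0, 0, 0], [0, 0, 0], [0, 0, 0]], claw=[-1, -1, -1, -1, -1, -1, -1])

```text
clock: 32.92
tcp_pos: [0.3141, -0.3353, 0.2674]
orientation: [179.9, -0.0, 178.2]
wrist_force: [-0.4, 0.5, -0.2]
width: 0.0005
gripper_force: 0.0
```

```bash
python3 - <<'E'
from m import *
st()
c=shot('side');P=cloud(c);hsv=cv2.cvtColor(c['color'],cv2.COLOR_RGB2HSV)
red=((hsv[...,0]<8)|(hsv[...,0]>172))&(hsv[...,1]>150)&(P[...,2]>.15)&(P[...,2]<.22)&(P[...,0]<.6)
print('ball',red.sum(),np.round(pw(c,np.argwhere(red).mean(0)[::-1],.188),3))
cv2.imwrite('pics/f.png',cv2.resize(c['color'][150:360,180:400,::-1],(628,600),interpolation=cv2.INTER_CUBIC))
for q,z in [('sheet_handle',.032),('turner_blade',.007),('turner_rest',0)]:
    for r in manip.place_of('side',q)[:1]: print(q,round(r['score'],2),np.round(pw(c,r['xy'],z),3))
m=(P[...,2]>.024)&(P[...,2]<.05)&(P[...,0]>.35)&(P[...,0]<.49)&(P[...,1]>-.26)&(P[...,1]<-.1)&(hsv[...,2]<80);print('bar',rect(P[m]) if m.any() else 0)
E
```

```text
{'clock': 32.917, 'joint_positions': [-46.902, 8.653, -2.379, 79.037, 0.059, -45.097], 'tcp_pos': [0.314, -0.335, 0.267], 'orientation': [179.909, -0.007, 178.195], 'wrist_force': [-0.442, 0.493, -0.226], 'width': 0.0, 'gripper_force': 0.0}
ball 62 [ 0.44  -0.423  0.188]
sheet_handle 0.53 [ 0.417 -0.203  0.032]
turner_blade 0.67 [0.691 0.046 0.007]
turner_rest 0.78 [0.677 0.017 0.   ]
bar 0
```

View pics/f.png

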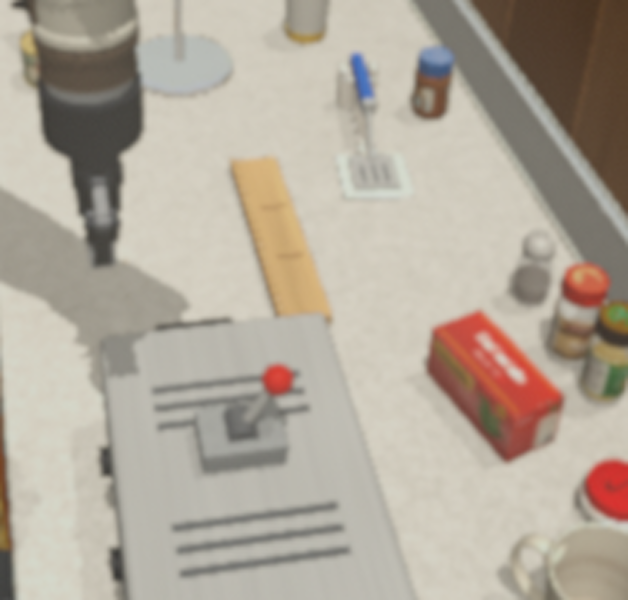

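The lever leans fully away (ball at (277,380), x=0.440), the sheet is under with its handle at (195,324), and the turner is in its rest at (370,130). Handing in.

```bash
python3 -c "
from rig import manip
print(manip.job_done())"
```

```text
the job is handed in; nothing more can be done
None
```

The job is handed in at about 33 s: both slices present were flipped pale side up onto the sheet, the sheet was slid home under the grill, the lever was then pushed fully over, and the turner is back in its rest; the hand-in call returned no verdict.

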